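# Set a tin on the slanted rest and ease the hold-down bar onto it

## Task

Get the flat black tin ready for labelling: lay it lid up in the middle of the slanted wooden board, lengthwise up the slope and square, with its lower end resting against the brass ledge, and let go of it. Then take the hold-down bar by its red grip, bring it over from behind and ease it down gently onto the tin, never letting it snap shut. Set the tin down rather than dropping it, and leave the other things on the desk where they are.

Things in the scene. Friction and masses are not known exactly. Their poses are not given: they have to be found in the camera images.
- tin: Flat black oblong tin box, 50 (its x) x 74 (its y) x 16 mm (its z), 90 g, lying lid up on the desk. Origin at the centre of its underside, z up through the lid. The two ends are alike.
- rest: Wooden foot of the labelling rest (one fixed piece with the board), 122 x 120 mm, front (ledge side) to its -x. Origin at the centre of its underside on the desk; its yaw and place vary. The whole rest is 83 mm high, 154 mm with the bar leaning back.
- rest_board: Board of the fixed wooden rest, rising at 30 degrees from a brass ledge at its lower edge. Origin: on the board's face at the ledge, midway across, 22 mm above the desk; x up the slope, y across (left, looking up it), z out of the face. Face: x 0 to 121, y -60 to 60 mm; ledge 10 mm proud, 8 mm thick, below x = 0. Tin lengthwise against the ledge: its origin is at x = 37 mm, y = 0, z = 0 here.
- bar_hinge (a point): Point on the hold-down bar's hinge axis, midway across the board: x = 115, y = 0, z = 12 mm in the board's frame; the axis is the board's y. The bar is a U of steel: two 8 mm arms, 75 mm long, beside the board at y = -69 and 69 mm, and a round 10 mm cross bar, 0.2 kg in all.
- bar_grip (a point): Middle of the bar's red grip, a round sleeve 12 mm thick and 46 mm long in line with the cross bar, sticking out past the board's right (-y) side, 18 to 64 mm from the board's edge. In the board's frame: x = 115 - 75 cos(angle), y = -104, z = 12 + 75 sin(angle) mm. It may turn in the fingers as the bar swings; only the desk is below it.
- hold_bar (a joint): Angle of the hold-down bar. 0: arms parallel to the board, pointing down the slope (7 mm clear of the bare board); grows as it swings up and back over the top; 2.8: leans back on its stop. About 0.12 when resting on the tin. It stays back by its weight above about 2.45; below that spring and weight pull it shut and it snaps down if let go. Under 3 N at the grip holds or moves it.
- tape: Orange roll of tape lying flat, 100 mm across, 50 mm high; bystander. Origin at the centre of its underside.
- rubber: White and blue eraser, 20 x 43 x 12 mm; bystander. Origin at the centre of its underside.
- red_stapler: Red and black stapler, 34 x 144 x 44 mm; bystander. Origin at the centre of its underside.
- carton: Small upright carton, white and pink, 23 x 46 x 56 mm; bystander. Origin at the centre of its underside.
- bell: Ochre cone-shaped desk bell with a knob, 44 mm across, 41 mm high; bystander. Origin at the centre of its underside.
Not all that is in view belongs to the job. Several things have the shape of the tin; the one meant has the colours described above.

How it is judged:
By the outcome, as a careful person would: the job done as asked, in the order asked, and still so for the second after the job is handed in, with the robot touching nothing.
It also fails if it takes over 53 s, if anything falls off the work surface, if the arm or the gripper's body presses on something with over 40 N, if the wrist force passes 120 N, or if a joint passes its speed limit or range.

## Robot

A 6-joint arm with a two-finger parallel gripper is mounted at the origin on a cart in front of the work surface, level with it; the furniture and walls round the work are solid. World frame = base frame: x ahead of the robot, y to its left, z up, the work surface at z = 0. Lengths are in m, angles in rad, forces in N, time in s.
With the tool pointing down it reaches from about 0.25 to 0.775 m from the base axis. Payload 4 kg.
Tool frame: the origin (TCP) lies between the finger pads; the fingertips stand 11 mm ahead of it and the grasp point (between the pads) lies 8 mm behind it; z points along the fingers, y is the direction in which the jaws open and shut (so a half turn about z gives the same grasp; the last joint's range is limited). The gripper opens to 94 mm and grips with 3 to 60 N. Pads are 16 mm wide; open, the fingers measure 119 mm over their backs; the gripper's body (75 mm by 177 mm) begins 78 mm behind the grasp point.
Start: joints at [-1.3, 0.087, 1.371, -0, 1.684, -0.103], TCP at [0.201, -0.512, 0.217] pointing down, gripper open.
Joint ranges: [-3.1, 3.1], [-0.76, 2.03], [0.27, 2.55], [-1.08, 4.22], [0.17, 2.65], [-2.57, 2.57]. Speed limits (rad/s): [2.79, 2.79, 3.14, 3.14, 3.14, 3.14].

## Interface

Orientations are given as [roll, pitch, yaw] about the fixed x, y, z axes, in that order (R = Rz(yaw) Ry(pitch) Rx(roll)).
In Python, from bench import get_obs, cams, ticket gives the robot as it stands. The module is installed in compiled form; this text tells all that it offers.
- The arm moves only by the shell command python3 -m crank 'ROWS'. ROWS is JSON, a list of rows, each an object of numbers: "tx", "ty", "tz": the shift along the tool's x, y, z in cm; "twist": the turn about the tool's z in degrees; "grip": the opening, from 0 (shut) to 1 (fully open). In form: [{"tx": .., "ty": .., "tz": .., "twist": .., "grip": ..}, ...]. A call has 1 to 12 rows; each row shifts and turns the commanded pose from where the row before left it, along the tool's axes as they then stand; what a row does not reach is not made up. A row lasts 1/8 s, in which the tool goes at most 62.5 mm and 10.7 degrees, less where a joint would pass 70% of its speed; a pose out of reach is approached as far as the arm can. A call is refused whole if a number of a shift passes 6.25 or a number of a turn 10.7, either way. A call with a gripper value outside its range is refused whole. The fingers move at their own pace and stop on an object; the grip force is fixed at half the most. Time passes only in rows, so rows that do not move let the fingers close. It gives the time, the measured TCP pose, the force and the opening at its end, in the units of the state.
- get_obs(): the state, without advancing time (a new reading comes with each control period).
- cams.snapshot(name): name is "side" or "top" or "wrist"; returns a dict with "frame" (480x640x3 uint8, red, green, blue), "intrinsics" (3x3 intrinsics, pixels), "R" (3x3) and "t" (3): a world point X has camera coordinates R X + t; the wrist camera has in their place "hand_eye" (4x4, takes a point from camera to tool coordinates, whose origin is the TCP and whose axes are the flange's). Camera axes: x right, y down, z forward; pixel columns grow to the right and rows downward; lengths in m; the calibration is good to about 2 mm. A picture is of the moment at which its call begins: read the wrist's pose just before it. There is no depth.
- ticket.close_job(): hands the job in, once; it reports no verdict.
Trained networks look in a picture, given as the dict that the camera call returned (one of the last four; its "shot" number tells which), for a name from the list of things; names that differ only in an ending like _2 or _b are one class to them, and where a whole thing is asked for, a point or a joint stands for the part that bears it (a point fixed in the world has none). Each returns a list of dicts, best first, with "conf" (0 to 1); they miss things now and then, are a little off and sometimes report something else, mostly with a low value. They report only what shows in the picture. A call takes as long as a camera call. They do not tell look-alikes from the thing itself.
- cams.outline_of(picture, query): "region" (480x640 bool, what is visible of it) and "centre" ([column, row] in pixels, amid what is visible of it).
The state is a dict: "time": time; "joint_positions": joint angles; "qvel": joint speeds; "joint_torque": joint torques, N m; "tool_pos": TCP position; "ee_rot": TCP orientation; "wrist_force": force on the tool from outside, world axes, zero at the start; "wrist_torque": the same for the moment, N m; "width": finger opening in m.
Only numpy, scipy, OpenCV 4.12 (cv2) and the standard library are available. Lean on these libraries where they do the work, as an engineer would, in place of code of your own. Each camera call takes 0.05 s, during which the arm holds its last target.

## Working session

There is one attempt and no reset: what is moved stays moved. The work goes in short steps, Python scripts to look and compute and a shell command to move; the robot and the scene stay as the last step left them, time stands still between calls to the robot, and variables do not carry over. Pictures are saved under pics/ and viewed, and the job is handed in when it is done.

```bash
mkdir -p pics; ls; python3 - <<'E'
from bench import get_obs,cams
import cv2,numpy as np
print(get_obs())
for n in ["side","top","wrist"]:
    s=cams.snapshot(n); cv2.imwrite(f"pics/a_{n}.png",s["frame"][:,:,::-1])
    print(n,s.keys(),s["intrinsics"].tolist(),s.get("R",s.get("hand_eye")),s.get("t"))
E
```

```text
pics
{'time': 0.0, 'joint_positions': array([-1.30012382e+00,  8.79583004e-02,  1.37223851e+00, -2.82128624e-05,
        1.68358601e+00, -1.03087663e-01]), 'qvel': array([ 1.42333664e-03,  2.20273429e-03, -3.49348107e-05, -5.44909635e-04,
       -1.13224829e-03,  9.19064838e-04]), 'joint_torque': array([-1.54945810e-03, -3.40183675e+01, -3.02426648e+01,  7.16732698e-02,
        3.29728425e-02, -1.55224661e-04]), 'tool_pos': array([ 0.2006689 , -0.51152881,  0.21531033]), 'ee_rot': array([-3.13941123e+00, -1.97487851e-04,  3.73756808e-01]), 'wrist_force': array([-0.17197883,  0.74386331,  0.2144676 ]), 'wrist_torque': array([0.00579768, 0.02586678, 0.0110631 ]), 'width': 0.09382498363003401}
side dict_keys(['frame', 'intrinsics', 'R', 't', 'shot']) [[559.6565731798431, 0.0, 321.6484331771141], [0.0, 559.6565731798431, 240.40949057450945], [0.0, 0.0, 1.0]] [[-0.87520458 -0.48351065  0.01530995]
 [-0.3371822   0.58702989 -0.73600549]
 [ 0.34687909 -0.64931762 -0.67680243]] [0.54006532 0.06741659 1.31378733]
top dict_keys(['frame', 'intrinsics', 'R', 't', 'shot']) [[607.150369126353, 0.0, 323.5452392207092], [0.0, 607.150369126353, 247.30301909549468], [0.0, 0.0, 1.0]] [[-0.01724463 -0.99967403 -0.01882685]
 [-0.99872651  0.01811508 -0.0470872 ]
 [ 0.0474129   0.01799087 -0.99871334]] [0.27159726 0.48682698 1.18276831]
wrist dict_keys(['frame', 'intrinsics', 'hand_eye', 'shot']) [[401.46204905969375, 0.0, 321.2647202437583], [0.0, 401.46204905969375, 240.89271593455976], [0.0, 0.0, 1.0]] [[ 5.52122519e-04 -9.71886346e-01 -2.35449836e-01  6.78276927e-02]
 [ 9.99999845e-01  5.19850286e-04  1.99138126e-04 -2.06409560e-04]
 [-7.11409612e-05 -2.35449909e-01  9.71886483e-01 -1.67427846e-01]
 [ 0.00000000e+00  0.00000000e+00  0.00000000e+00  1.00000000e+00]] None
```

View pics/a_side.png

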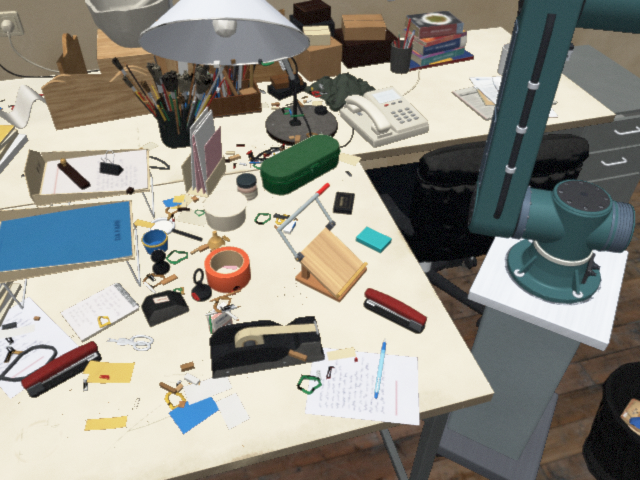

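View pics/a_top.png

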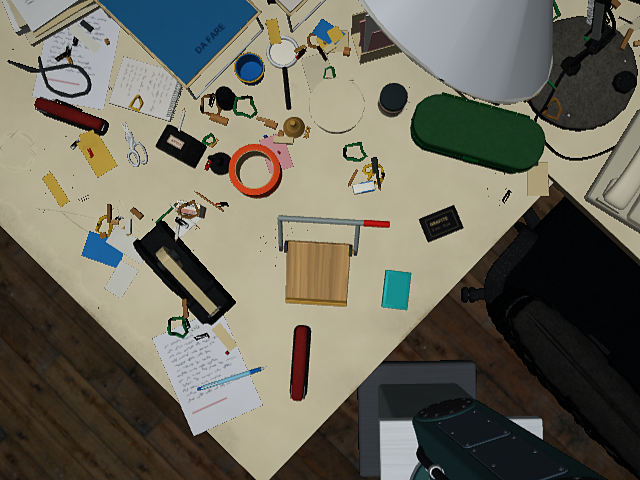

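View pics/a_wrist.png

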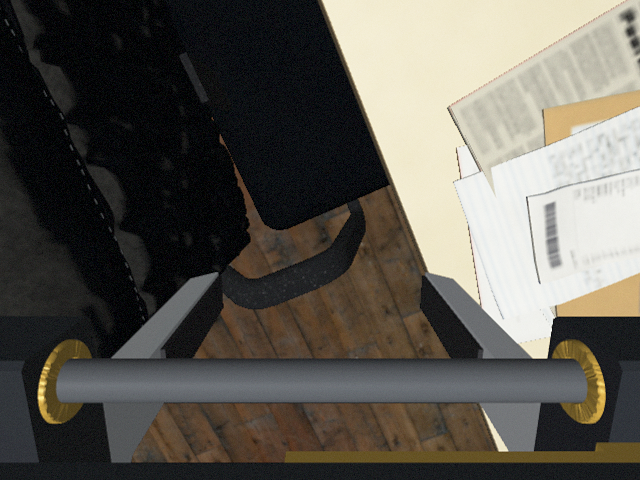

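The tin is the black one, at top-view pixel (441,223); the teal one is a look-alike. The rest is at (318,272), its bar leaning back with the red grip at (377,224). I'll take coarse positions from both fixed cameras.

```bash
cat > h.py <<'E'
import numpy as np,cv2
from bench import get_obs,cams
from scipy.spatial.transform import Rotation as Ro
def pose():
    o=get_obs(); T=np.eye(4); T[:3,:3]=Ro.from_euler('xyz',o['ee_rot']).as_matrix(); T[:3,3]=o['tool_pos']; return T
def snap(n,save=None):
    T=pose() if n=='wrist' else None
    s=cams.snapshot(n)
    if n=='wrist':
        C=T@s['hand_eye']; s['R']=C[:3,:3].T; s['t']=-C[:3,:3].T@C[:3,3]
    if save: cv2.imwrite(save,s['frame'][:,:,::-1])
    return s
def ray(s,px):
    d=np.linalg.inv(s['intrinsics'])@np.array([px[0],px[1],1.]); d=s['R'].T@d
    return -s['R'].T@s['t'], d/np.linalg.norm(d)
def atz(s,px,z):
    c,d=ray(s,px); return c+d*(z-c[2])/d[2]
def tri(obs):
    A=np.zeros((3,3));b=np.zeros(3)
    for s,p in obs:
        c,d=ray(s,p);P=np.eye(3)-np.outer(d,d);A+=P;b+=P@c
    X=np.linalg.solve(A,b)
    return X,[float(np.linalg.norm((np.eye(3)-np.outer(*[ray(s,p)[1]]*2))@(X-ray(s,p)[0])))*1000 for s,p in obs]
def proj(s,X):
    X=np.atleast_2d(X);c=X@s['R'].T+s['t'];u=c@s['intrinsics'].T;return u[:,:2]/u[:,2:]
E
python3 - <<'E'
from h import *
st=snap('top');ss=snap('side')
for q in ['tin','rest_board','bar_grip','red_stapler','tape','rubber','carton','bell']:
    for nm,s in (('top',st),('side',ss)):
        for r in cams.outline_of(s,q)[:4]:
            m=r['region'].astype(np.uint8); rr=cv2.minAreaRect(cv2.findNonZero(m)) if m.any() else None
            print(q,nm,round(r['conf'],2),np.round(r['centre'],1),np.round(atz(s,r['centre'],0.016)[:2],3),int(m.sum()),np.round(s['frame'][r['region']].mean(0)))
print('grip',tri([(st,(378,224)),(ss,(323,188))]))
E
```

```text
tin top 0.82 [395.9 288.2] [0.409 0.123] 974 [ 22. 137. 137.]
tin top 0.72 [438.9 225.6] [0.53  0.036] 956 [24. 23. 21.]
tin side 0.91 [371.4 237.2] [0.409 0.127] 570 [ 72. 178. 178.]
tin side 0.7 [345.  201.9] [0.527 0.037] 432 [65. 63. 59.]
tin side 0.55 [326.9 255.6] [0.472 0.237] 3271 [209. 179. 139.]
rest_board top 0.74 [320.5 262.9] [0.461 0.269] 5013 [142. 113.  76.]
rest_board top 0.34 [317.8 262.1] [0.463 0.275] 4908 [142. 113.  76.]
rest_board side 0.87 [323.9 259.9] [0.471 0.253] 3223 [209. 179. 138.]
bar_grip top 0.62 [333.5 222.4] [0.54  0.242] 826 [109.  92.  91.]
bar_grip side 0.72 [302.4 215.2] [0.596 0.139] 532 [169. 158. 155.]
red_stapler top 0.72 [301.4 361.3] [0.27 0.31] 1291 [68. 21. 19.]
red_stapler side 0.83 [394.4 309.3] [0.269 0.31 ] 1357 [105.  60.  59.]
tape top 0.91 [251.5 159.4] [0.669 0.403] 1525 [150.  64.  36.]
tape side 0.75 [224.8 263.9] [0.663 0.378] 1670 [176. 102.  74.]
tape side 0.16 [214.7 239.9] [0.732 0.324] 195 [183. 147.  93.]
rubber top 0.47 [361.4 188. ] [0.607 0.186] 233 [171. 178. 177.]
rubber side 0.66 [288.6 229.8] [0.598 0.204] 93 [205. 209. 210.]
carton top 0.71 [294.  126.6] [0.733 0.318] 362 [100.  74.  33.]
carton top 0.67 [189.3 209.9] [0.57  0.528] 195 [134. 120. 112.]
carton side 0.85 [220.2 320.5] [0.572 0.518] 294 [149. 140. 134.]
bell top 0.6 [294.1 129.6] [0.727 0.317] 351 [99. 74. 32.]
bell side 0.77 [215.8 239.5] [0.731 0.321] 176 [182. 147.  91.]
grip (array([0.52475067, 0.16455619, 0.14651523]), [0.3658004227869903, 0.3658004227870752])
```

```bash
python3 - <<'E'
import cv2,numpy as np
a=cv2.imread('pics/a_top.png')[190:320,250:480]; b=cv2.imread('pics/a_side.png')[165:315,230:420]
cv2.imwrite('pics/b1.png',cv2.resize(a,None,fx=3.4,fy=3.4,interpolation=cv2.INTER_CUBIC)); cv2.imwrite('pics/b2.png',cv2.resize(b,None,fx=4,fy=4,interpolation=cv2.INTER_CUBIC))
E
```

```text
(no output)
```

View pics/b1.png

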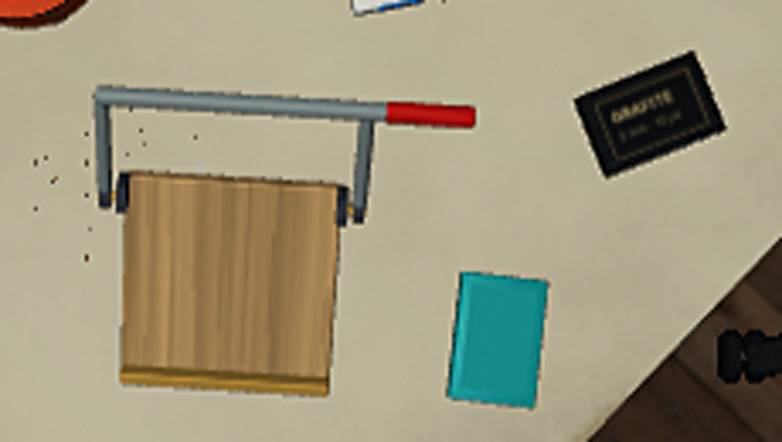

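View pics/b2.png

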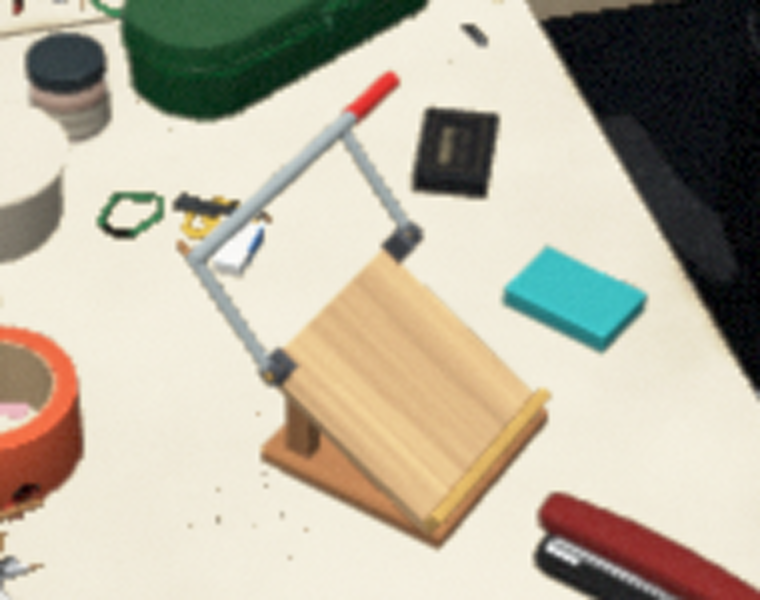

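```bash
cat >> h.py <<'E'
def Trest(p,sl=np.pi/6):
    # p = x,y of board origin, z, yaw
    T=np.eye(4);T[:3,:3]=Ro.from_euler('z',p[3]).as_matrix()@Ro.from_euler('y',-sl).as_matrix();T[:3,3]=p[:3];return T
def b2w(p,X): X=np.atleast_2d(X)/1000.; T=Trest(p); return X@T[:3,:3].T+T[:3,3]
A=2.8
def gp(a,y=-104): return [115-75*np.cos(a),y,12+75*np.sin(a)]
E
cat > fit.py <<'E'
from h import *
from scipy.optimize import least_squares
def fit(obs,p0=(0.41,0.27,0.022,0),fz=True):
    def f(v):
        p=[v[0],v[1],0.022,v[2]]
        return np.concatenate([proj(s,b2w(p,X))[0]-np.array(px) for s,X,px in obs])
    r=least_squares(f,[p0[0],p0[1],p0[3]],loss='soft_l1'); v=r.x
    return [v[0],v[1],0.022,v[2]],f(v).reshape(-1,2)
E
python3 - <<'E'
from fit import *
st=snap('top');ss=snap('side')
t=lambda x,y:(250+x/3.4,190+y/3.4); u=lambda x,y:(230+x/4,165+y/4)
obs=[(st,[121,60,0],t(126,173)),(st,[121,-60,0],t(341,186)),(st,[-8,60,10],t(120,393)),(st,[-8,-60,10],t(328,396)),
(st,gp(A,-78),t(387,113)),(st,gp(A,-124),t(475,116)),(ss,gp(A,-78),u(350,112)),(ss,gp(A,-124),u(393,78)),
(ss,[-8,-60,10],u(549,396)),(ss,[-8,60,10],u(431,527))]
p,r=fit(obs);print(np.round(p,4));print(np.round(r,1))
# tin
tt=[t(576,99),t(695,52),t(726,128),t(607,179)]
c=[atz(st,q,0.016)[:2] for q in tt];c=np.array(c);print(c, c.mean(0));
for i in range(4): e=c[(i+1)%4]-c[i];print(np.linalg.norm(e),np.arctan2(e[1],e[0]))
E
```

```text
[ 0.3919  0.2798  0.022  -0.0864]
[[-0.6  0. ]
 [ 0.6  0.6]
 [-0.8 -3.2]
 [-0.4  0.2]
 [-0.3 -0.4]
 [ 0.   0.5]
 [-0.5  0.4]
 [-0.1 -1.1]
 [ 0.5 -1.3]
 [ 1.8 -1.8]]
[[ 0.54351886  0.07343849]
 [ 0.56947775  0.00414884]
 [ 0.52508896 -0.01246535]
 [ 0.49687031  0.05674323]] [0.53373897 0.0304663 ]
0.07399270054901186 -1.2123384728705604
0.047396163152848635 -2.783446359684568
0.07474034750557447 1.9579516201562446
0.049546125363907303 0.34369047384837137
```

```bash
cat >> h.py <<'E'
def delta(x,y,z,yaw):
    o=get_obs();ps=o['ee_rot'][2];d=np.array([x,y,z])-o['tool_pos'];c,s=np.cos(ps),np.sin(ps)
    dy=(yaw-ps+np.pi)%(2*np.pi)-np.pi
    print('now',np.round(o['tool_pos'],4),'rpy',np.round(o['ee_rot'],4),'t',round(o['time'],2),'w',round(o['width'],4))
    print('cm tx %.2f ty %.2f tz %.2f twist %.1f'%(100*(c*d[0]+s*d[1]),100*(s*d[0]-c*d[1]),-100*d[2],-np.degrees(dy)))
E
python3 -m crank '[{"tx":4,"ty":-4.7,"tz":-0.5},{"tx":4,"ty":-4.7,"tz":-0.5},{"tx":4,"ty":-4.7,"tz":-0.5},{"tx":4,"ty":-4.7,"tz":-0.5},{"tx":4,"ty":-4.7,"tz":-0.5},{"tx":4,"ty":-4.7,"tz":-0.5},{"tx":4,"ty":-4.7,"tz":-0.5},{"tx":4,"ty":-4.7,"tz":-0.5},{"tx":4,"ty":-4.7,"tz":-0.5},{"tx":4,"ty":-4.7,"tz":-0.5},{"tx":4,"ty":-4.7,"tz":-0.5},{"tx":4,"ty":-4.7,"tz":-0.5}]'
python3 -c "
from h import *
delta(0.46,0.21,0.28,1.95)"
```

```text
now [ 0.2008 -0.5121  0.2165] rpy [3.1415 0.     0.3738] t 1.15 w 0.0942
cm tx 50.49 ty -57.76 tz -6.35 twist -90.3invalid input at $[0]: expected keys tx, ty, tz, twist, grip
```

```bash
python3 -m crank '[{"tx":4,"ty":-4.7,"tz":-0.5,"twist":0,"grip":1},{"tx":4,"ty":-4.7,"tz":-0.5,"twist":0,"grip":1},{"tx":4,"ty":-4.7,"tz":-0.5,"twist":0,"grip":1},{"tx":4,"ty":-4.7,"tz":-0.5,"twist":0,"grip":1},{"tx":4,"ty":-4.7,"tz":-0.5,"twist":0,"grip":1},{"tx":4,"ty":-4.7,"tz":-0.5,"twist":0,"grip":1},{"tx":4,"ty":-4.7,"tz":-0.5,"twist":0,"grip":1},{"tx":4,"ty":-4.7,"tz":-0.5,"twist":0,"grip":1},{"tx":4,"ty":-4.7,"tz":-0.5,"twist":0,"grip":1},{"tx":4,"ty":-4.7,"tz":-0.5,"twist":0,"grip":1}]'
python3 -c "
from h import *
delta(0.46,0.21,0.28,1.95)"
```

```text
time: 2.4
tool_pos: [0.4019, 0.0737, 0.2671]
ee_rot: [3.141, -0.002, 0.374]
wrist_force: [0.9, -0.0, 0.8]
width: 0.0939
now [0.4019 0.0737 0.2671] rpy [ 3.1406e+00 -1.5000e-03  3.7410e-01] t 2.4 w 0.0939
cm tx 10.39 ty -10.57 tz -1.29 twist -90.3
```

```bash
python3 -m crank '[{"tx":3.4,"ty":-3.5,"tz":-0.5,"twist":0,"grip":1},{"tx":3.4,"ty":-3.5,"tz":-0.5,"twist":0,"grip":1},{"tx":3.4,"ty":-3.5,"tz":-0.5,"twist":0,"grip":1},{"tx":0,"ty":0,"tz":0,"twist":-10,"grip":1},{"tx":0,"ty":0,"tz":0,"twist":-10,"grip":1},{"tx":0,"ty":0,"tz":0,"twist":-10,"grip":1},{"tx":0,"ty":0,"tz":0,"twist":-10,"grip":1},{"tx":0,"ty":0,"tz":0,"twist":-10,"grip":1},{"tx":0,"ty":0,"tz":0,"twist":-10,"grip":1},{"tx":0,"ty":0,"tz":0,"twist":-10,"grip":1},{"tx":0,"ty":0,"tz":0,"twist":-10,"grip":1},{"tx":0,"ty":0,"tz":0,"twist":0,"grip":1}]'
python3 -c "
from h import *
s=snap('wrist','pics/c1.png')
delta(0.533,0.031,0.2,1.95)"
```

```text
time: 3.9
tool_pos: [0.4582, 0.2066, 0.2815]
ee_rot: [3.142, 0.0, 1.768]
wrist_force: [-0.3, 0.1, -1.5]
width: 0.0941
now [0.4582 0.2066 0.2815] rpy [3.1414e+00 1.0000e-04 1.7671e+00] t 3.95 w 0.0938
cm tx -18.68 ty 3.91 tz 8.15 twist -10.5
```

View pics/c1.png

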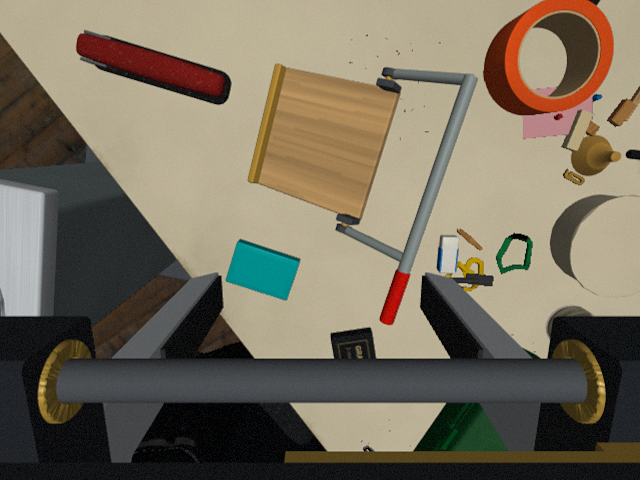

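The wrist view shows the whole rest: board at (325,140), ledge edge at (265,125), red grip at (395,297), and the black tin partly hidden at (352,343). I'll enlarge it to pick exact corners.

```bash
python3 - <<'E'
import cv2,numpy as np
a=cv2.imread('pics/c1.png')[55:245,235:415]
cv2.imwrite('pics/c1z.png',cv2.resize(a,None,fx=3,fy=3,interpolation=cv2.INTER_CUBIC)); 
a=cv2.imread('pics/c1.png')[225:335,325:425]
cv2.imwrite('pics/c1y.png',cv2.resize(a,None,fx=4,fy=4,interpolation=cv2.INTER_CUBIC)); 
E
```

```text
(no output)
```

View pics/c1z.png

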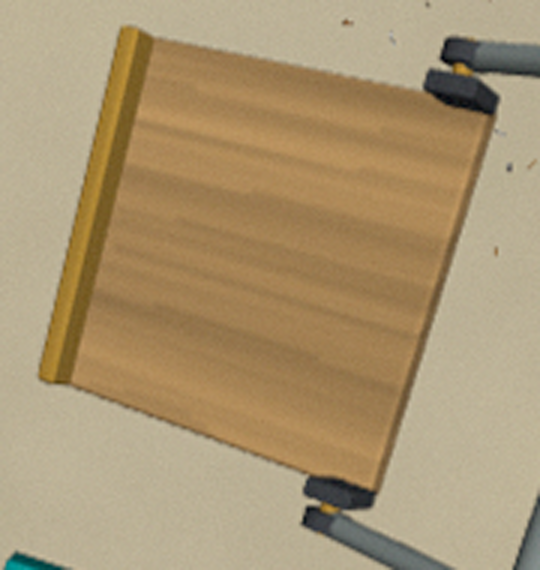

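View pics/c1y.png

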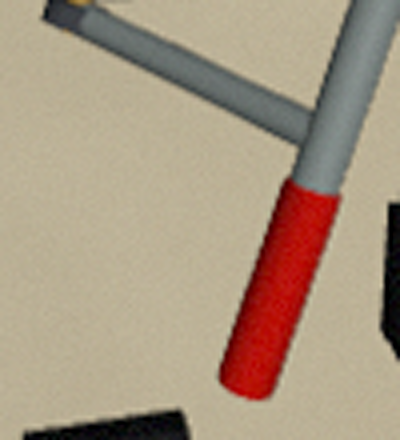

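```bash
cat > f2.py <<'E'
from fit import *
def run(sw):
    z=lambda x,y:(235+x/3-.33,55+y/3-.33); g=lambda x,y:(325+x/4-.37,225+y/4-.37)
    return [(sw,[-8,60,10],z(121,28)),(sw,[-8,-60,10],z(40,379)),(sw,[0,60,0],z(154,38)),(sw,[0,-60,0],z(73,382)),
    (sw,[121,60,0],z(488,110)),(sw,[121,-60,0],z(370,490))],[(sw,gp(A,-78),g(314,188)),(sw,gp(A,-124),g(247,388))]
E
python3 - <<'E'
from f2 import *
sw=snap('wrist')
o1,o2=run(sw)
for o in (o1,o2,o1+o2):
    p,r=fit(o);print(np.round(p,4),'\n',np.round(r,1).tolist())
def f(v):
    return np.concatenate([proj(sw,b2w([v[0],v[1],v[3],v[2]],X))[0]-np.array(px) for _,X,px in o1])
r=least_squares(f,[.39,.28,-.08,.022]);print(r.x,r.fun)
st=snap('top');ss=snap('side')
t=lambda x,y:(250+x/3.4-.35,190+y/3.4-.35); u=lambda x,y:(230+x/4-.37,165+y/4-.37)
ob=[(st,[121,60,0],t(126,173)),(st,[121,-60,0],t(341,186)),(st,[-8,-60,10],t(328,396)),
(st,gp(A,-78),t(387,113)),(st,gp(A,-124),t(475,116)),(ss,gp(A,-78),u(350,112)),(ss,gp(A,-124),u(393,78)),
(ss,[-8,-60,10],u(549,396)),(ss,[-8,60,10],u(431,527))]
p,r=fit(ob);print(np.round(p,4))
p,r=fit(ob+o1+o2);print(np.round(p,4),np.round(r,1).tolist())
g=[tri([(st,ob[3][2]),(ss,ob[5][2]),(sw,o2[0][2])]),tri([(st,ob[4][2]),(ss,ob[6][2]),(sw,o2[1][2])])]
print(g)
print('model grip ends',b2w(p,[gp(A,-78),gp(A,-124),gp(A)]))
E
```

```text
[ 0.3923  0.2791  0.022  -0.0763] 
 [[-0.5, -1.4], [-1.5, 0.7], [0.7, -0.3], [-0.7, 2.3], [1.4, -2.1], [0.2, 3.3]]
[ 0.3902  0.2773  0.022  -0.0626] 
 [[0.2, -1.0], [-0.2, 1.1]]
[ 0.3921  0.2792  0.022  -0.0776] 
 [[-0.6, -1.5], [-1.7, 0.5], [0.6, -0.4], [-0.9, 2.2], [1.3, -2.0], [-0.0, 3.3], [0.9, -0.6], [-0.3, 1.3]]
[ 0.39194134  0.27964545 -0.07567704  0.01314028] [ 0.21508551 -0.26740848 -0.15420343 -0.63496052  1.17316858  0.70531044
  0.38673647  0.97792744 -0.69144508 -1.51800262 -0.76385542  0.93226135]
[ 0.3934  0.2813  0.022  -0.0952]
[ 0.3923  0.2795  0.022  -0.0806] [[-0.5, 0.3], [0.7, 0.5], [0.1, 0.2], [-0.3, -0.6], [0.0, 0.2], [-0.6, 0.8], [-0.3, -0.7], [0.6, -1.1], [2.2, -1.5], [-0.1, -1.8], [-1.6, 0.2], [1.1, -0.7], [-0.8, 1.9], [1.7, -1.9], [-0.0, 3.3], [0.8, -0.6], [-0.6, 1.3]]
[(array([0.52656521, 0.19013108, 0.14945346]), [0.20432199717834582, 0.17263631722234932, 0.3281953438158036]), (array([0.52433935, 0.14432512, 0.14469853]), [0.2698618615604841, 0.9263692732632925, 0.681077066109151])]
model grip ends [[0.52781297 0.19034869 0.14698376]
 [0.52410878 0.14449808 0.14698376]
 [0.5257193  0.16443313 0.14698376]]
```

```bash
python3 -m crank '[{"tx":-4.7,"ty":1,"tz":1.5,"twist":0,"grip":1},{"tx":-4.7,"ty":1,"tz":1.5,"twist":0,"grip":1},{"tx":-4.7,"ty":1,"tz":1.5,"twist":0,"grip":1},{"tx":-4.6,"ty":0.9,"tz":1.5,"twist":0,"grip":1},{"tx":0,"ty":0,"tz":0,"twist":-10,"grip":1},{"tx":0,"ty":0,"tz":0,"twist":0,"grip":1},{"tx":0,"ty":0,"tz":0,"twist":0,"grip":1}]'
cat > tin.py <<'E'
from h import *
def tinpix(s,guess=None):
    f=s['frame'].astype(int); best=None
    for r in cams.outline_of(s,'tin'):
        m=r['region']; c=s['frame'][m].mean(0)
        print('cand',round(r['conf'],2),np.round(r['centre'],1),m.sum(),np.round(c))
        if c.max()<90 and best is None: best=r
    return best
E
python3 - <<'E'
from tin import *
s=snap('wrist','pics/d1.png')
b=tinpix(s)
delta(0.533,0.031,0.2,1.95)
rr=cv2.minAreaRect(cv2.findNonZero(b['region'].astype(np.uint8))); bx=cv2.boxPoints(rr); c=np.array([atz(s,q,0.016)[:2] for q in bx]); print(bx,c,c.mean(0))
for i in range(4): e=c[(i+1)%4]-c[i];print(np.linalg.norm(e),np.arctan2(e[1],e[0]))
E
```

```text
time: 4.97
tool_pos: [0.5335, 0.0314, 0.2219]
ee_rot: [3.141, 0.0, 1.942]
wrist_force: [-0.7, -0.6, 0.5]
width: 0.0937
cand 0.77 [320.4 216.1] 4062 [46. 44. 40.]
cand 0.68 [223.4  70.3] 5419 [ 14. 175. 173.]
cand 0.4 [392.5  33.6] 1628 [197.  30.  22.]
now [0.5335 0.0316 0.222 ] rpy [3.1407e+00 4.0000e-04 1.9439e+00] t 5.08 w 0.0938
cm tx -0.04 ty -0.07 tz 2.20 twist -0.3
[[297. 178.]
 [349. 178.]
 [349. 256.]
 [297. 256.]] [[ 0.49917951  0.05801791]
 [ 0.5438267   0.07544513]
 [ 0.57210863  0.00634024]
 [ 0.52533697 -0.01191072]] [0.53511295 0.03197314]
0.047927856164440216 0.3721439897369473
0.07466829285174531 -1.1823319831287327
0.050206436994421705 -2.7695508972781586
0.07466074159055441 1.9287419936789136
```

View pics/d1.png

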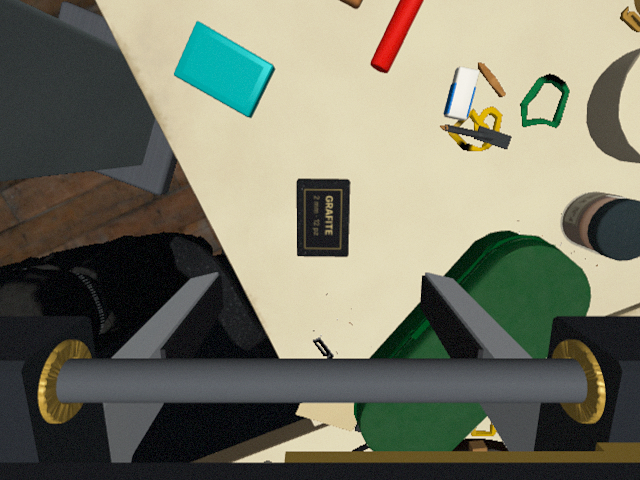

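```bash
python3 - <<'E'
from h import *
st=snap('top');sw=snap('wrist')
t=lambda x,y:(250+x/3.4-.35,190+y/3.4-.35)
tt=np.mean([t(576,99),t(695,52),t(726,128),t(607,179)],0)
print(tri([(st,tt),(sw,(323,217))]))
E
python3 -m crank '[{"tx":0,"ty":0.1,"tz":3.5,"twist":0,"grip":1},{"tx":0,"ty":0,"tz":3.5,"twist":0,"grip":1},{"tx":0,"ty":0,"tz":3.5,"twist":0,"grip":1},{"tx":0,"ty":0,"tz":3.5,"twist":0,"grip":1},{"tx":0,"ty":0,"tz":3,"twist":0,"grip":1},{"tx":0,"ty":0,"tz":1.5,"twist":0,"grip":1},{"tx":0,"ty":0,"tz":0,"twist":0,"grip":1},{"tx":0,"ty":0,"tz":0,"twist":0,"grip":1}]'
```

```text
(array([0.5305481 , 0.04100403, 0.06831338]), [0.8230637037654157, 0.8230637037652844])
time: 6.18
tool_pos: [0.5356, 0.0314, 0.038]
ee_rot: [3.139, 0.001, 1.945]
wrist_force: [0.1, 0.3, 0.0]
width: 0.0939
```

```bash
python3 - <<'E'
from h import *
ss=snap('side')
sw=snap('wrist','pics/e1.png')
H=cams.snapshot('wrist')['hand_eye']
T=np.eye(4);T[:3,:3]=Ro.from_euler('xyz',[3.1407,.0004,1.9439]).as_matrix();T[:3,3]=[.5335,.0316,.222]
C=T@H; sw['R']=C[:3,:3].T; sw['t']=-C[:3,:3].T@C[:3,3]
print(tri([(ss,(344.0,201.5)),(sw,(323,217))]))
E
```

```text
(array([0.53406898, 0.03162568, 0.0111674 ]), [1.2217192260838656, 1.2217192260840934])
```

View pics/e1.png

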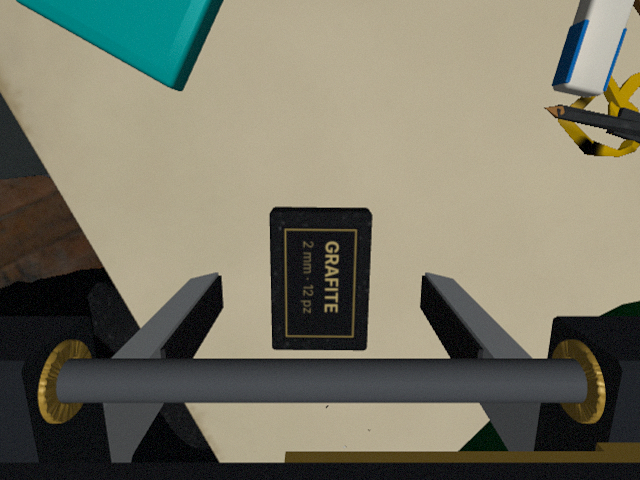

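```bash
python3 -m crank '[{"tx":0,"ty":0,"tz":1.2,"twist":0,"grip":1},{"tx":0,"ty":0,"tz":0.9,"twist":0,"grip":1},{"tx":0,"ty":0,"tz":0,"twist":0,"grip":0.7},{"tx":0,"ty":0,"tz":0,"twist":0,"grip":0.4},{"tx":0,"ty":0,"tz":0,"twist":0,"grip":0.4},{"tx":0,"ty":0,"tz":0,"twist":0,"grip":0.4},{"tx":0,"ty":0,"tz":0,"twist":0,"grip":0.4}]'
python3 -c "
from h import *
delta(.533,.031,.2,-.08+3.1416)"
```

```text
time: 7.2
tool_pos: [0.5346, 0.0313, 0.0157]
ee_rot: [3.141, 0.0, 1.945]
wrist_force: [0.7, 0.0, 0.2]
width: 0.0495
now [0.5346 0.0313 0.0157] rpy [3.1411e+00 3.0000e-04 1.9446e+00] t 7.2 w 0.0495
cm tx 0.03 ty -0.16 tz -18.43 twist -64.0
```

```bash
python3 -m crank '[{"tx":0,"ty":0,"tz":0,"twist":0,"grip":0.65},{"tx":0,"ty":0,"tz":-0.2,"twist":0,"grip":0.65},{"tx":0,"ty":0,"tz":0,"twist":0,"grip":0.65},{"tx":0,"ty":0,"tz":0,"twist":0,"grip":0.4},{"tx":0,"ty":0,"tz":0,"twist":0,"grip":0.4},{"tx":0,"ty":0,"tz":0,"twist":0,"grip":0.4}]'
python3 -m crank '[{"tx":0,"ty":0,"tz":-3,"twist":0,"grip":0.4},{"tx":0,"ty":0,"tz":-5,"twist":0,"grip":0.4},{"tx":0,"ty":0,"tz":-5,"twist":0,"grip":0.4},{"tx":0,"ty":0,"tz":-5,"twist":0,"grip":0.4},{"tx":0,"ty":0,"tz":-2,"twist":0,"grip":0.4},{"tx":0,"ty":0,"tz":0,"twist":0,"grip":0.4}]'
python3 -c "
from h import *
p=[.3923,.2795,.022,-.08]
print(b2w(p,[[37,0,10.5],[37,0,0],[0,0,0]]))
X=b2w(p,[37,0,10.5])[0]
delta(X[0],X[1],.22,-.08+3.1416)"
```

```text
time: 7.95
tool_pos: [0.5344, 0.0313, 0.0175]
ee_rot: [-3.142, 0.0, 1.945]
wrist_force: [0.1, 0.4, 0.1]
width: 0.0495
time: 8.7
tool_pos: [0.5353, 0.0313, 0.2194]
ee_rot: [3.138, 0.002, 1.945]
wrist_force: [0.3, 0.5, -1.1]
width: 0.0495
[[0.41900725 0.27735885 0.04959327]
 [0.42424046 0.2769393  0.0405    ]
 [0.3923     0.2795     0.022     ]]
now [0.5353 0.0313 0.2194] rpy [3.1379e+00 1.7000e-03 1.9446e+00] t 8.7 w 0.0495
cm tx 27.15 ty -1.84 tz -0.06 twist -64.0
```

```bash
python3 -m crank '[{"tx":4,"ty":-0.2,"tz":-1,"twist":0,"grip":0.4},{"tx":5.4,"ty":-0.3,"tz":0,"twist":0,"grip":0.4},{"tx":5.4,"ty":-0.3,"tz":0,"twist":0,"grip":0.4},{"tx":5.4,"ty":-0.3,"tz":0,"twist":0,"grip":0.4},{"tx":4.5,"ty":-0.3,"tz":0,"twist":0,"grip":0.4},{"tx":2.2,"ty":0,"tz":0,"twist":0,"grip":0.4},{"tx":0,"ty":0,"tz":0,"twist":-10.6,"grip":0.4},{"tx":0,"ty":0,"tz":0,"twist":-10.6,"grip":0.4},{"tx":0,"ty":0,"tz":0,"twist":-10.6,"grip":0.4},{"tx":0,"ty":0,"tz":0,"twist":-10.6,"grip":0.4},{"tx":0,"ty":0,"tz":0,"twist":-10.6,"grip":0.4},{"tx":0,"ty":0,"tz":0,"twist":-10.6,"grip":0.4}]'
python3 -m crank '[{"tx":0,"ty":0,"tz":3,"twist":0,"grip":0.4},{"tx":0,"ty":0,"tz":3,"twist":0,"grip":0.4},{"tx":0,"ty":0,"tz":3,"twist":0,"grip":0.4},{"tx":0,"ty":0,"tz":0,"twist":0,"grip":0.4},{"tx":0,"ty":0,"tz":0,"twist":0,"grip":0.4}]'
python3 -c "
from h import *
p=[.3923,.2795,.022,-.08]
X=b2w(p,[43,0,10.5])[0]
delta(X[0],X[1],X[2]+.007,-.08+3.1416)
snap('wrist','pics/f1.png');snap('side','pics/f2.png')
a=cv2.imread('pics/f2.png')[130:330,210:430];cv2.imwrite('pics/f2.png',cv2.resize(a,None,fx=3,fy=3,interpolation=cv2.INTER_CUBIC))
"
```

```text
time: 10.2
tool_pos: [0.4222, 0.2762, 0.2246]
ee_rot: [-3.139, -0.004, 3.061]
wrist_force: [0.3, 0.1, -1.2]
width: 0.0496
time: 10.82
tool_pos: [0.4231, 0.2767, 0.1374]
ee_rot: [-3.141, -0.0, 3.055]
wrist_force: [0.8, -0.0, -0.5]
width: 0.0494
now [0.4231 0.2767 0.1374] rpy [-3.1413e+00 -3.0000e-04  3.0546e+00] t 10.82 w 0.0494
cm tx -0.11 ty 0.04 tz 7.78 twist -0.4
```

View pics/f1.png

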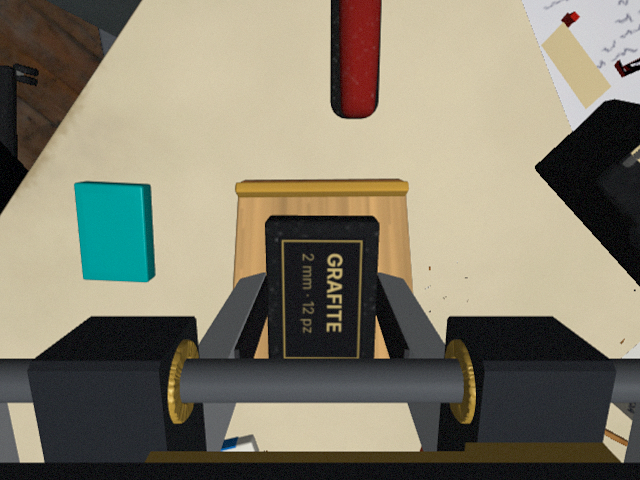

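View pics/f2.png

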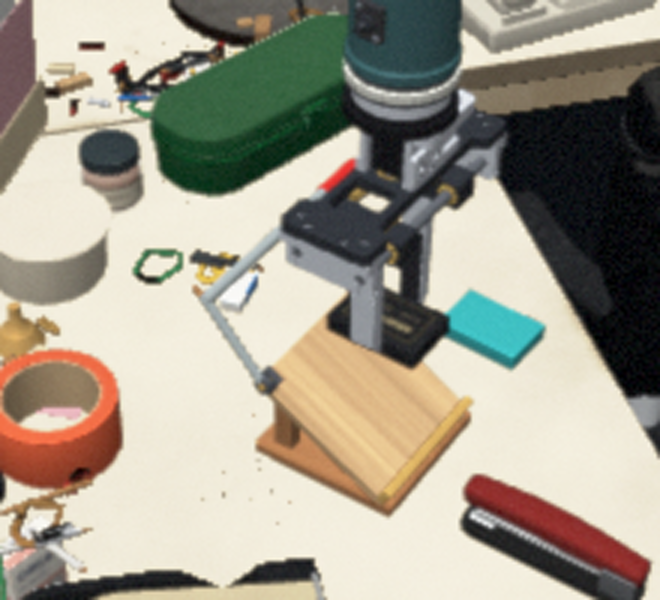

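The tin (columns 266–379, middle 322) is centred over the ledge (columns 236–408, middle 322). I'll measure the ledge's tilt more precisely in this view.

```bash
python3 - <<'E'
import cv2,numpy as np
a=cv2.imread('pics/f1.png').astype(int)
# brass: R-B large
hsv=cv2.cvtColor(a.astype(np.uint8),cv2.COLOR_BGR2HSV)
m=(hsv[...,1]>150)&(hsv[...,0]>12)&(hsv[...,0]<30); m[:170]=0;m[205:]=0;m[:,:230]=0;m[:,415:]=0
cols=[c for c in range(240,405) if m[:,c].sum()>5]
top=[np.where(m[:,c])[0].min() for c in cols]; bot=[np.where(m[:,c])[0].max() for c in cols]
for e in (top,bot): k=np.polyfit(cols,e,1);print(np.degrees(np.arctan(k[0])),k[0]*322+k[1])
xs=np.where(m.sum(0)>4)[0];print(xs.min(),xs.max())
# tin edges
g=a.sum(2); 
for r in (225,240,255): 
    d=np.where(g[r,255:395]<150)[0]+255; print(r,d.min(),d.max())
E
python3 -c "
from h import *
print(get_obs()['time'])
p=[.3923,.2795,.022,-.08]
s=snap('wrist')
print(proj(s,b2w(p,[[-8,60,10],[-8,-60,10],[0,60,10],[0,-60,10]])))"
```

```text
-0.425658193006206 180.4181818181818
-0.4936134357278014 195.59999999999994
236 407
225 265 378
240 266 377
255 266 377
10.925
[[407.20902491 179.28016657]
 [233.51558229 180.42094312]
 [407.98081143 189.98489866]
 [232.87132397 191.13257716]]
```

```bash
python3 -m crank '[{"tx":-0.1,"ty":0,"tz":2,"twist":-0.5,"grip":0.4},{"tx":0,"ty":0,"tz":2,"twist":0,"grip":0.4},{"tx":0,"ty":0,"tz":1,"twist":0,"grip":0.4},{"tx":0,"ty":0,"tz":0.3,"twist":0,"grip":0.4},{"tx":0,"ty":0,"tz":0.3,"twist":0,"grip":0.4},{"tx":0,"ty":0,"tz":0.3,"twist":0,"grip":0.4},{"tx":0,"ty":0,"tz":0,"twist":0,"grip":0.4}]'
python3 -m crank '[{"tx":0,"ty":0,"tz":0.2,"twist":0,"grip":0.4},{"tx":0,"ty":0,"tz":0.2,"twist":0,"grip":0.4},{"tx":0,"ty":0,"tz":0.2,"twist":0,"grip":0.4}]'
```

```text
time: 11.85
tool_pos: [0.4247, 0.2769, 0.0797]
ee_rot: [3.141, 0.002, 3.063]
wrist_force: [-1.0, -0.1, 2.3]
width: 0.0497
time: 12.22
tool_pos: [0.4241, 0.2769, 0.0737]
ee_rot: [3.141, 0.0, 3.063]
wrist_force: [-3.7, -0.6, 5.4]
width: 0.0498
```

```bash
python3 -m crank '[{"tx":0,"ty":0,"tz":0.25,"twist":0,"grip":0.4},{"tx":0,"ty":0,"tz":0.25,"twist":0,"grip":0.4},{"tx":0,"ty":0,"tz":0.25,"twist":0,"grip":0.4},{"tx":0,"ty":0,"tz":0.2,"twist":0,"grip":0.4},{"tx":0,"ty":0,"tz":0,"twist":0,"grip":0.4}]'
python3 - <<'E'
from h import *
snap('wrist','pics/g1.png');snap('side','pics/g2.png')
a=cv2.imread('pics/g2.png')[180:310,270:390];cv2.imwrite('pics/g2.png',cv2.resize(a,None,fx=4.6,fy=4.6,interpolation=cv2.INTER_CUBIC))
E
```

```text
time: 12.85
tool_pos: [0.4246, 0.2769, 0.0641]
ee_rot: [3.141, 0.001, 3.063]
wrist_force: [-1.3, -0.5, 5.1]
width: 0.0497
```

View pics/g1.png

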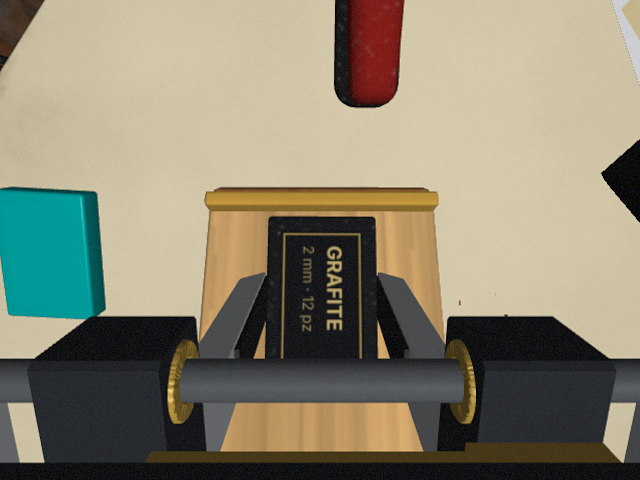

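View pics/g2.png

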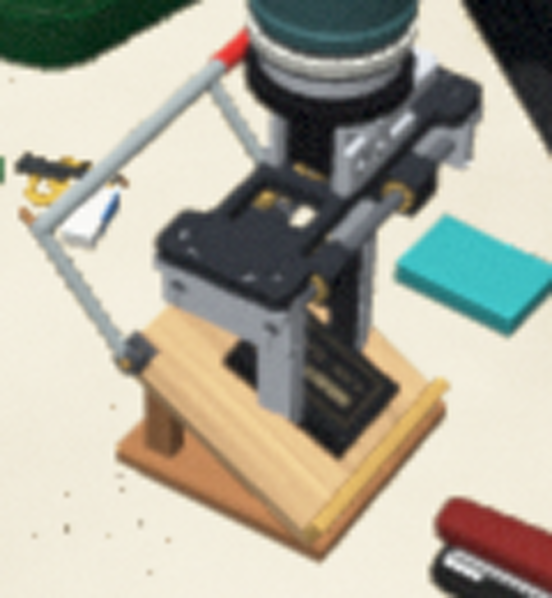

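The tin is tilting onto the board, centred, with its lower end a little above the ledge. I'll keep going down.

```bash
python3 -m crank '[{"tx":0,"ty":0,"tz":0.2,"twist":0,"grip":0.4},{"tx":0,"ty":0,"tz":0.1,"twist":0,"grip":0.4},{"tx":0,"ty":0,"tz":0,"twist":0,"grip":0.4}]'
python3 -m crank '[{"tx":0,"ty":0,"tz":0.1,"twist":0,"grip":0.4},{"tx":0,"ty":0,"tz":0,"twist":0,"grip":0.4}]'
```

```text
time: 13.32
tool_pos: [0.425, 0.2768, 0.061]
ee_rot: [3.141, 0.002, 3.063]
wrist_force: [-2.1, -0.1, 5.7]
width: 0.0499
time: 13.58
tool_pos: [0.4251, 0.2768, 0.0602]
ee_rot: [3.141, 0.003, 3.063]
wrist_force: [-1.4, -0.8, 5.7]
width: 0.0498
```

```bash
python3 -m crank '[{"tx":0,"ty":0,"tz":0.1,"twist":0,"grip":0.4},{"tx":0,"ty":0,"tz":0,"twist":0,"grip":0.4}]'
python3 -m crank '[{"tx":0,"ty":0,"tz":0.1,"twist":0,"grip":0.4},{"tx":0,"ty":0,"tz":0,"twist":0,"grip":0.4}]'
python3 - <<'E'
from h import *
snap('wrist','pics/i1.png');snap('side','pics/i2.png')
a=cv2.imread('pics/i2.png')[180:310,270:390];cv2.imwrite('pics/i2.png',cv2.resize(a,None,fx=4.6,fy=4.6,interpolation=cv2.INTER_CUBIC))
E
```

```text
time: 13.82
tool_pos: [0.4253, 0.2768, 0.0592]
ee_rot: [3.141, 0.003, 3.063]
wrist_force: [-0.9, -0.8, 5.3]
width: 0.0497
time: 14.08
tool_pos: [0.4253, 0.2769, 0.0589]
ee_rot: [3.141, 0.003, 3.063]
wrist_force: [-2.7, -1.9, 8.9]
width: 0.0496
```

View pics/i1.png

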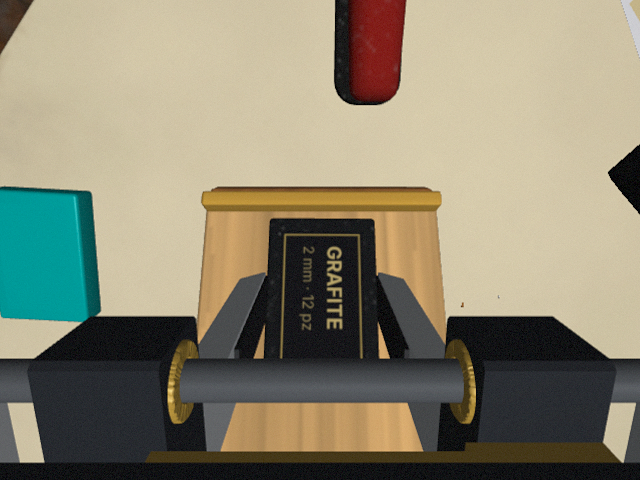

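View pics/i2.png

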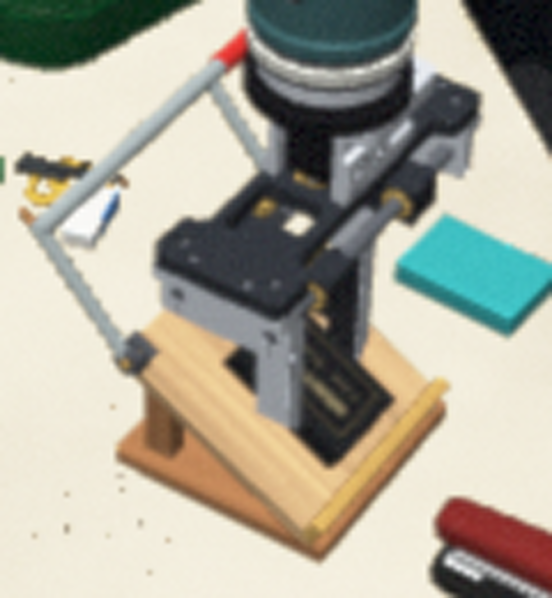

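It's flush: the vertical force jumped and z lagged. Now slide it down the slope to the ledge.

```bash
python3 -m crank '[{"tx":0.15,"ty":0,"tz":0.08,"twist":0,"grip":0.4},{"tx":0.15,"ty":0,"tz":0.09,"twist":0,"grip":0.4},{"tx":0.1,"ty":0,"tz":0.06,"twist":0,"grip":0.4},{"tx":0,"ty":0,"tz":0,"twist":0,"grip":0.4}]'
python3 -m crank '[{"tx":0.1,"ty":0,"tz":0.06,"twist":0,"grip":0.4},{"tx":0,"ty":0,"tz":0,"twist":0,"grip":0.4}]'
python3 -m crank '[{"tx":0.1,"ty":0,"tz":0.06,"twist":0,"grip":0.4},{"tx":0,"ty":0,"tz":0,"twist":0,"grip":0.4}]'
python3 - <<'E'
from h import *
snap('wrist','pics/j1.png')
E
```

```text
time: 14.68
tool_pos: [0.4228, 0.2775, 0.0574]
ee_rot: [3.139, 0.007, 3.063]
wrist_force: [-0.2, 0.3, 9.2]
width: 0.05
time: 14.92
tool_pos: [0.4218, 0.2777, 0.0569]
ee_rot: [3.139, 0.007, 3.063]
wrist_force: [-0.2, -1.5, 8.3]
width: 0.05
time: 15.18
tool_pos: [0.4209, 0.2778, 0.0563]
ee_rot: [3.139, 0.007, 3.063]
wrist_force: [0.0, -0.4, 9.4]
width: 0.0498
```

View pics/j1.png

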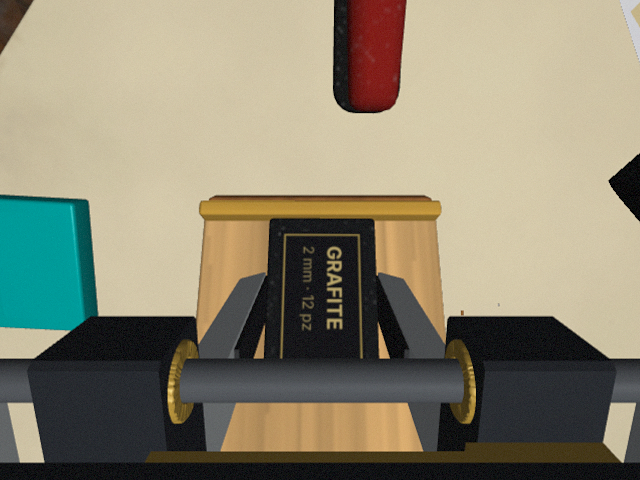

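```bash
python3 -m crank '[{"tx":0.1,"ty":0,"tz":0.05,"twist":0,"grip":0.4},{"tx":0,"ty":0,"tz":0,"twist":0,"grip":0.4}]'
python3 -m crank '[{"tx":0.1,"ty":0,"tz":0.05,"twist":0,"grip":0.4},{"tx":0,"ty":0,"tz":0,"twist":0,"grip":0.4}]'
python3 -m crank '[{"tx":0.1,"ty":0,"tz":0.05,"twist":0,"grip":0.4},{"tx":0,"ty":0,"tz":0,"twist":0,"grip":0.4}]'
python3 - <<'E'
from h import *
snap('wrist','pics/k1.png')
E
```

```text
time: 15.48
tool_pos: [0.4198, 0.2779, 0.0557]
ee_rot: [3.139, 0.007, 3.063]
wrist_force: [-0.3, -0.4, 8.3]
width: 0.0495
time: 15.72
tool_pos: [0.4187, 0.278, 0.0551]
ee_rot: [3.139, 0.006, 3.063]
wrist_force: [0.5, -0.4, 8.8]
width: 0.0498
time: 15.98
tool_pos: [0.4179, 0.278, 0.0546]
ee_rot: [3.139, 0.007, 3.063]
wrist_force: [0.3, -1.0, 8.0]
width: 0.0497
```

View pics/k1.png

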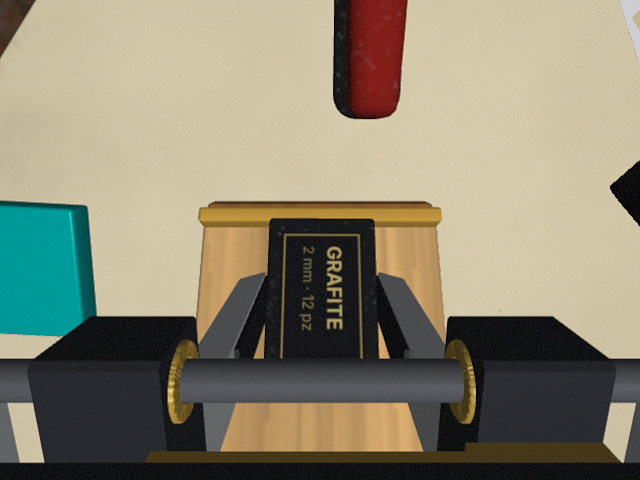

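```bash
python3 - <<'E'
from h import *
s=snap('wrist')
for q in ([.3923,.2795,.022,-.08],):
  for nm,X in (('ledge outer top',[-8,0,10]),('ledge outer bottom',[-8,0,0]),('ledge in top',[0,0,10]),('tin d0',[0,0,16]),('tin d2',[2,0,16]),('tin d4',[4,0,16]),('d0,l',[0,25,16]),('d0,r',[0,-25,16]),('l+',[-8,60,10]),('l-',[-8,-60,10])):
    print(nm,np.round(proj(s,b2w(q,X))[0],1))
E
```

```text
ledge outer top [319.7 207.4]
ledge outer bottom [319.7 214.3]
ledge in top [319.7 222.9]
tin d0 [319.7 218.8]
tin d2 [319.7 222.9]
tin d4 [319.7 226.9]
d0,l [372.8 218.9]
d0,r [266.5 218.7]
l+ [442.1 207.6]
l- [197.2 207.2]
```

```bash
python3 -m crank '[{"tx":0.1,"ty":0,"tz":0.05,"twist":0,"grip":0.4},{"tx":0,"ty":0,"tz":0,"twist":0,"grip":0.4}]'
python3 -m crank '[{"tx":0.1,"ty":0,"tz":0.05,"twist":0,"grip":0.4},{"tx":0,"ty":0,"tz":0,"twist":0,"grip":0.4}]'
python3 - <<'E'
from h import *
snap('wrist','pics/l1.png')
a=cv2.imread('pics/l1.png')[180:370,180:460];cv2.imwrite('pics/l1.png',cv2.resize(a,None,fx=2.8,fy=2.8,interpolation=cv2.INTER_CUBIC))
E
```

```text
time: 16.32
tool_pos: [0.4178, 0.2781, 0.0546]
ee_rot: [3.139, 0.009, 3.063]
wrist_force: [2.4, -0.8, 8.8]
width: 0.0496
time: 16.58
tool_pos: [0.4178, 0.2781, 0.0546]
ee_rot: [3.139, 0.011, 3.063]
wrist_force: [3.9, -1.2, 9.5]
width: 0.0497
```

View pics/l1.png

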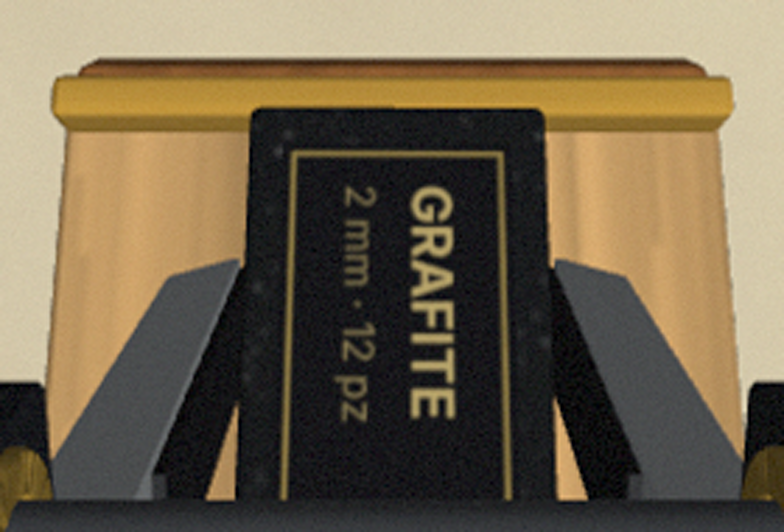

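The tin is stopped against the ledge: its position no longer changed while Fx rose. In the crop it is square, lid middle at column 398 against ledge middle 392, so about 1 mm off centre. I'll ease off the load and open.

```bash
python3 -m crank '[{"tx":-0.1,"ty":0,"tz":-0.1,"twist":0,"grip":0.4},{"tx":0,"ty":0,"tz":0,"twist":0,"grip":0.56},{"tx":0,"ty":0,"tz":0,"twist":0,"grip":0.6},{"tx":0,"ty":0,"tz":0,"twist":0,"grip":0.68},{"tx":0,"ty":0,"tz":0,"twist":0,"grip":0.75},{"tx":0,"ty":0,"tz":0,"twist":0,"grip":0.75}]'
python3 - <<'E'
from h import *
snap('wrist','pics/m1.png');snap('side','pics/m2.png')
a=cv2.imread('pics/m1.png')[180:370,180:460];cv2.imwrite('pics/m1.png',cv2.resize(a,None,fx=2.8,fy=2.8,interpolation=cv2.INTER_CUBIC))
a=cv2.imread('pics/m2.png')[180:310,270:390];cv2.imwrite('pics/m2.png',cv2.resize(a,None,fx=4.6,fy=4.6,interpolation=cv2.INTER_CUBIC))
E
```

```text
time: 17.38
tool_pos: [0.4139, 0.2773, 0.0516]
ee_rot: [-3.141, -0.0, 3.063]
wrist_force: [-0.3, -0.0, 0.9]
width: 0.0709
```

View pics/m1.png

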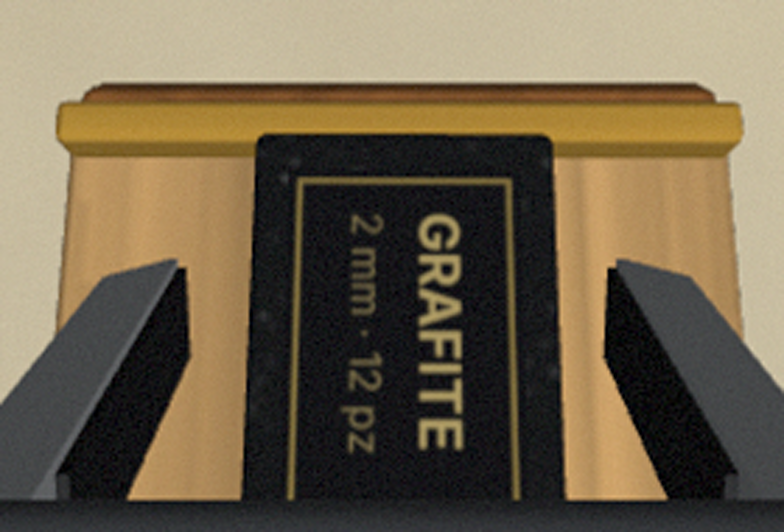

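View pics/m2.png

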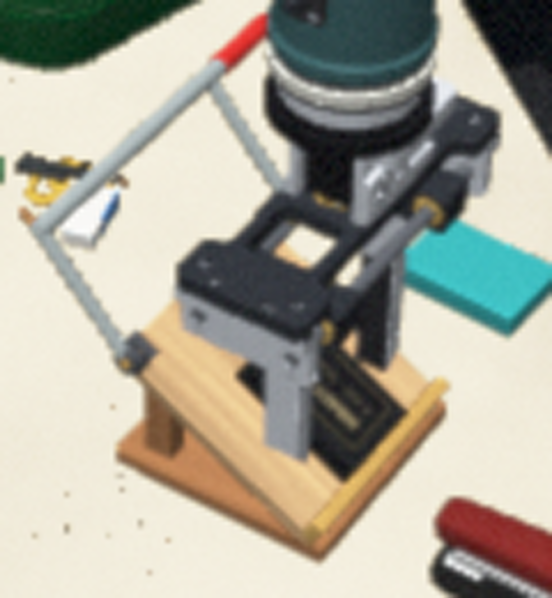

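The tin lies free, square and against the ledge. I'll raise the hand and move over the red grip.

```bash
python3 -m crank '[{"tx":0,"ty":0,"tz":-2,"twist":0,"grip":0.75},{"tx":0,"ty":0,"tz":-6,"twist":0,"grip":0.75},{"tx":0,"ty":0,"tz":-6,"twist":0,"grip":0.75},{"tx":0,"ty":0,"tz":-6,"twist":0,"grip":0.75},{"tx":-4,"ty":-3.5,"tz":0,"twist":0,"grip":0.6},{"tx":-4,"ty":-3.5,"tz":0,"twist":0,"grip":0.6},{"tx":-4,"ty":-3.4,"tz":0,"twist":0,"grip":0.6},{"tx":0,"ty":0,"tz":0,"twist":10.5,"grip":0.6},{"tx":0,"ty":0,"tz":0,"twist":10.5,"grip":0.6},{"tx":0,"ty":0,"tz":0,"twist":10.5,"grip":0.6},{"tx":0,"ty":0,"tz":0,"twist":10.5,"grip":0.6},{"tx":0,"ty":0,"tz":0,"twist":10.5,"grip":0.6}]'
python3 -m crank '[{"tx":0,"ty":0,"tz":0,"twist":10.5,"grip":0.6},{"tx":0,"ty":0,"tz":0,"twist":10.5,"grip":0.6},{"tx":0,"ty":0,"tz":0,"twist":10.5,"grip":0.6},{"tx":0,"ty":0,"tz":0,"twist":6,"grip":0.6},{"tx":0,"ty":0,"tz":0,"twist":0,"grip":0.6}]'
python3 - <<'E'
from h import *
s=snap('wrist','pics/n1.png')
p=[.3923,.2795,.022,-.08]
X=b2w(p,gp(2.8))[0]
delta(X[0],X[1],X[2]-.008,-.08+np.pi/2)
print(proj(s,b2w(p,[gp(2.8,-78),gp(2.8,-124)])))
E
```

```text
time: 18.98
tool_pos: [0.5257, 0.1642, 0.2518]
ee_rot: [-3.141, 0.0, 2.141]
wrist_force: [-0.1, 0.6, -0.6]
width: 0.0564
time: 19.6
tool_pos: [0.5256, 0.1643, 0.2518]
ee_rot: [-3.141, 0.0, 1.494]
wrist_force: [0.7, 0.9, -0.1]
width: 0.056
now [0.5256 0.1643 0.2519] rpy [-3.1415e+00  1.0000e-04  1.4944e+00] t 19.65 w 0.0565
cm tx 0.02 ty 0.01 tz 11.29 twist 0.2
[[321.76602317 206.59879666]
 [321.51746686 270.80740922]]
```

View pics/n1.png

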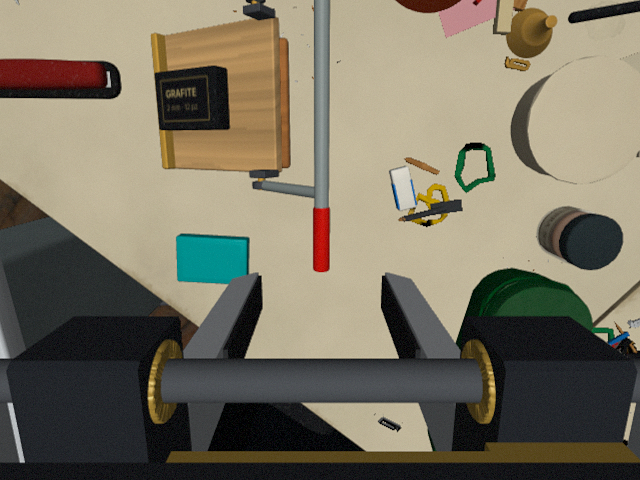

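The red grip (column 321, rows 207–271) matches the model within a pixel. I'll descend and grip it.

```bash
python3 -m crank '[{"tx":0,"ty":0,"tz":3,"twist":0,"grip":0.6},{"tx":0,"ty":0,"tz":3,"twist":0,"grip":0.6},{"tx":0,"ty":0,"tz":3,"twist":0,"grip":0.6},{"tx":0,"ty":0,"tz":1.5,"twist":0,"grip":0.6},{"tx":0,"ty":0,"tz":0.8,"twist":0,"grip":0.6},{"tx":0,"ty":0,"tz":0,"twist":0,"grip":0.5},{"tx":0,"ty":0,"tz":0,"twist":0,"grip":0.35},{"tx":0,"ty":0,"tz":0,"twist":0,"grip":0.25},{"tx":0,"ty":0,"tz":0,"twist":0,"grip":0.15},{"tx":0,"ty":0,"tz":0,"twist":0,"grip":0.08},{"tx":0,"ty":0,"tz":0,"twist":0,"grip":0.05},{"tx":0,"ty":0,"tz":0,"twist":0,"grip":0.05}]'
python3 - <<'E'
from h import *
snap('wrist','pics/o1.png');snap('side','pics/o2.png')
a=cv2.imread('pics/o2.png')[150:310,250:410];cv2.imwrite('pics/o2.png',cv2.resize(a,None,fx=3.7,fy=3.7,interpolation=cv2.INTER_CUBIC))
E
```

```text
time: 21.15
tool_pos: [0.5257, 0.1643, 0.1391]
ee_rot: [3.141, 0.0, 1.493]
wrist_force: [0.3, 0.0, 1.0]
width: 0.011
```

View pics/o1.png

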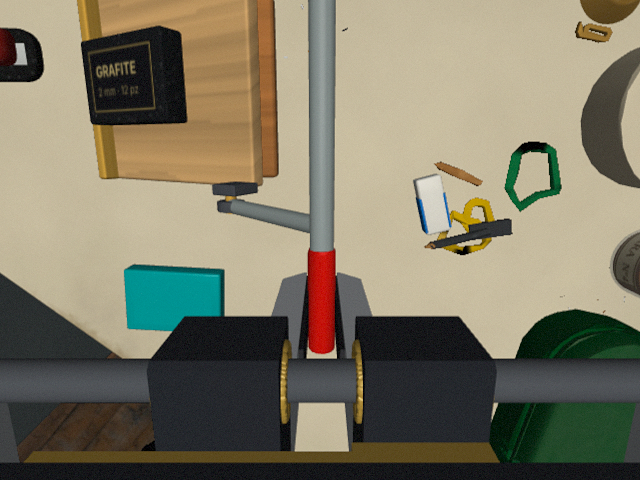

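View pics/o2.png

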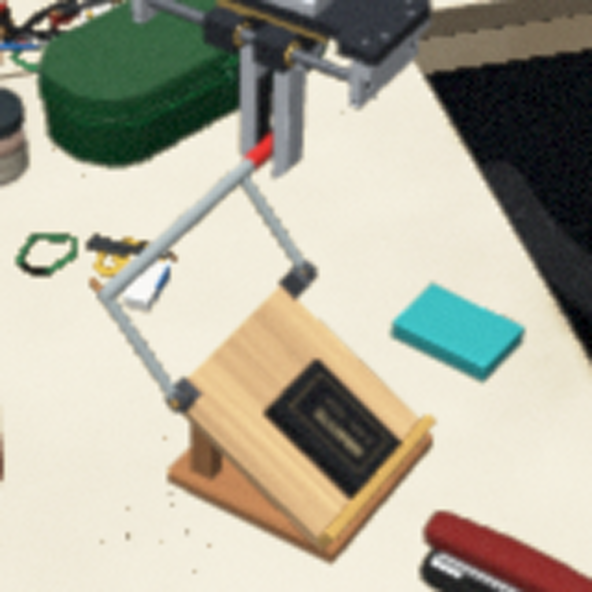

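The grip is held and the tin is still seated. Now the arc about the hinge, in tool y/z.

```bash
python3 - <<'E'
import numpy as np
e0=180-np.degrees(2.8)+30
def pt(e): return np.array([7.5*np.cos(np.radians(e)),-7.5*np.sin(np.radians(e))])
cum=np.zeros(2);
e=e0; i=0
while e<203:
    e=min(e+7,203.2); i+=1
    d=np.round(pt(e)-pt(e0)-cum,2); cum+=d
    print(i,'e%.1f ang%.2f'%(e,np.radians(210-e)),d)
E
```

```text
1 e56.6 ang2.68 [-0.73 -0.55]
2 e63.6 ang2.56 [-0.8  -0.46]
3 e70.6 ang2.43 [-0.84 -0.35]
4 e77.6 ang2.31 [-0.88 -0.26]
5 e84.6 ang2.19 [-0.9  -0.14]
6 e91.6 ang2.07 [-0.92 -0.03]
7 e98.6 ang1.94 [-0.91  0.08]
8 e105.6 ang1.82 [-0.9   0.19]
9 e112.6 ang1.70 [-0.86  0.3 ]
10 e119.6 ang1.58 [-0.83  0.41]
11 e126.6 ang1.46 [-0.76  0.5 ]
12 e133.6 ang1.33 [-0.7   0.59]
13 e140.6 ang1.21 [-0.63  0.67]
14 e147.6 ang1.09 [-0.53  0.74]
15 e154.6 ang0.97 [-0.45  0.8 ]
16 e161.6 ang0.85 [-0.34  0.85]
17 e168.6 ang0.72 [-0.24  0.88]
18 e175.6 ang0.60 [-0.12  0.91]
19 e182.6 ang0.48 [-0.02  0.92]
20 e189.6 ang0.36 [0.1  0.91]
21 e196.6 ang0.23 [0.21 0.89]
22 e203.2 ang0.12 [0.29 0.81]
```

```bash
python3 -m crank '[{"tx":0,"ty":-0.73,"tz":-0.55,"twist":0,"grip":0.05},{"tx":0,"ty":-0.8,"tz":-0.46,"twist":0,"grip":0.05},{"tx":0,"ty":-0.84,"tz":-0.35,"twist":0,"grip":0.05},{"tx":0,"ty":-0.88,"tz":-0.26,"twist":0,"grip":0.05},{"tx":0,"ty":0,"tz":0,"twist":0,"grip":0.05}]'
python3 - <<'E'
from h import *
s=snap('wrist','pics/q1.png')
p=[.3923,.2795,.022,-.08]
print(proj(s,b2w(p,[gp(2.31,-78),gp(2.31,-124)])))
X=b2w(p,gp(2.31))[0];delta(X[0],X[1],X[2]-.008,-.08+np.pi/2)
E
```

```text
time: 21.88
tool_pos: [0.4938, 0.1669, 0.158]
ee_rot: [3.137, -0.001, 1.493]
wrist_force: [2.8, -0.5, 6.6]
width: 0.0111
[[320.47121951 246.88679083]
 [320.2597633  347.12870732]]
now [0.4939 0.1669 0.158 ] rpy [ 3.1368e+00 -6.0000e-04  1.4927e+00] t 21.93 w 0.0111
cm tx 0.02 ty -0.07 tz 0.29 twist 0.1
```

View pics/q1.png

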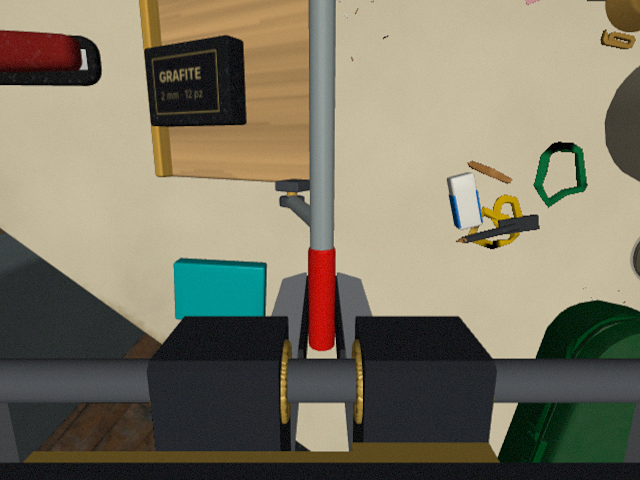

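```bash
python3 -m crank '[{"tx":0,"ty":-0.9,"tz":-0.34,"twist":0,"grip":0.05},{"tx":0,"ty":-0.92,"tz":-0.03,"twist":0,"grip":0.05},{"tx":0,"ty":-0.91,"tz":0.08,"twist":0,"grip":0.05},{"tx":0,"ty":0,"tz":0,"twist":0,"grip":0.05}]'
python3 - <<'E'
from h import *
p=[.3923,.2795,.022,-.08]
X=b2w(p,gp(1.94))[0];delta(X[0],X[1],X[2]-.008,-.08+np.pi/2)
E
```

```text
time: 22.42
tool_pos: [0.4641, 0.1692, 0.1582]
ee_rot: [-3.139, 0.0, 1.493]
wrist_force: [0.2, -0.8, 7.1]
width: 0.0111
now [0.4641 0.1692 0.1582] rpy [-3.139   0.      1.4933] t 22.43 w 0.0111
cm tx 0.02 ty 0.17 tz 0.22 twist 0.1
```

```bash
python3 -m crank '[{"tx":0,"ty":-0.9,"tz":0.04,"twist":0,"grip":0.05},{"tx":0,"ty":-0.86,"tz":0.3,"twist":0,"grip":0.05},{"tx":0,"ty":-0.83,"tz":0.41,"twist":0,"grip":0.05},{"tx":0,"ty":0,"tz":0,"twist":0,"grip":0.05}]'
python3 - <<'E'
from h import *
p=[.3923,.2795,.022,-.08]
X=b2w(p,gp(1.58))[0];delta(X[0],X[1],X[2]-.008,-.08+np.pi/2)
E
```

```text
time: 22.92
tool_pos: [0.4383, 0.1714, 0.1495]
ee_rot: [-3.138, -0.0, 1.493]
wrist_force: [1.0, 1.6, 1.3]
width: 0.0109
now [0.4383 0.1714 0.1495] rpy [-3.1380e+00 -2.0000e-04  1.4933e+00] t 22.93 w 0.0109
cm tx 0.00 ty 0.22 tz 0.23 twist 0.1
```

Forces are low, so I'll continue.

```bash
python3 -m crank '[{"tx":0,"ty":-0.76,"tz":0.5,"twist":0,"grip":0.05},{"tx":0,"ty":-0.7,"tz":0.59,"twist":0,"grip":0.05},{"tx":0,"ty":-0.63,"tz":0.67,"twist":0,"grip":0.05},{"tx":0,"ty":0,"tz":0,"twist":0,"grip":0.05}]'
python3 - <<'E'
from h import *
s=snap('wrist','pics/r1.png')
p=[.3923,.2795,.022,-.08]
X=b2w(p,gp(1.21))[0];delta(X[0],X[1],X[2]-.008,-.08+np.pi/2)
E
```

```text
time: 23.42
tool_pos: [0.4184, 0.173, 0.1318]
ee_rot: [-3.14, -0.0, 1.493]
wrist_force: [2.1, 4.8, -1.1]
width: 0.0108
now [0.4186 0.1729 0.1321] rpy [-3.1399e+00 -3.0000e-04  1.4929e+00] t 23.48 w 0.0109
cm tx 0.01 ty 0.08 tz 0.27 twist 0.1
```

View pics/r1.png

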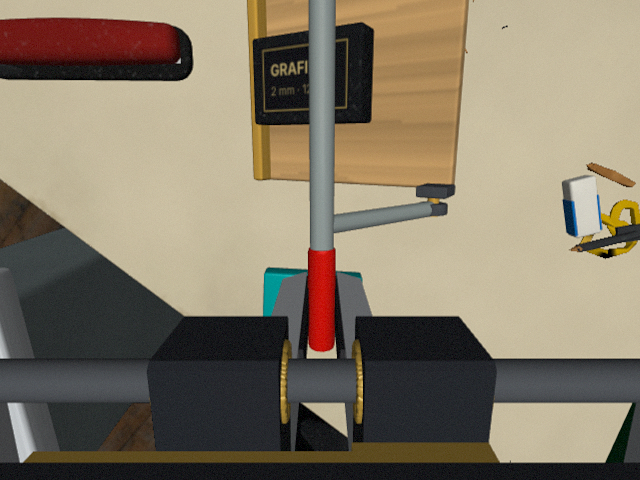

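```bash
python3 -m crank '[{"tx":0,"ty":-0.53,"tz":0.74,"twist":0,"grip":0.05},{"tx":0,"ty":-0.45,"tz":0.8,"twist":0,"grip":0.05},{"tx":0,"ty":-0.34,"tz":0.85,"twist":0,"grip":0.05},{"tx":0,"ty":0,"tz":0,"twist":0,"grip":0.05}]'
python3 - <<'E'
from h import *
p=[.3923,.2795,.022,-.08]
X=b2w(p,gp(.85))[0];delta(X[0],X[1],X[2]-.008,-.08+np.pi/2)
E
```

```text
time: 23.98
tool_pos: [0.4058, 0.1738, 0.1077]
ee_rot: [-3.141, -0.0, 1.493]
wrist_force: [3.2, 6.3, -1.2]
width: 0.0109
now [0.4058 0.1738 0.1077] rpy [-3.1410e+00 -2.0000e-04  1.4927e+00] t 23.98 w 0.0109
cm tx 0.03 ty 0.06 tz 0.18 twist 0.1
```

```bash
python3 -m crank '[{"tx":0.1,"ty":-0.2,"tz":0.88,"twist":0,"grip":0.05},{"tx":0,"ty":-0.1,"tz":0.8,"twist":0,"grip":0.05},{"tx":0,"ty":-0.02,"tz":0.7,"twist":0,"grip":0.05},{"tx":0,"ty":0,"tz":0,"twist":0,"grip":0.05}]'
python3 - <<'E'
from h import *
p=[.3923,.2795,.022,-.08]
for a in (.55,.5):
    X=b2w(p,gp(a))[0];delta(X[0],X[1],X[2]-.008,-.08+np.pi/2)
E
```

```text
time: 24.48
tool_pos: [0.4019, 0.1742, 0.0838]
ee_rot: [-3.138, 0.002, 1.493]
wrist_force: [-1.9, 0.2, 0.3]
width: 0.0112
now [0.4019 0.1742 0.0838] rpy [-3.1383e+00  2.0000e-03  1.4925e+00] t 24.48 w 0.0112
cm tx 0.02 ty 0.07 tz -0.01 twist 0.1
now [0.4019 0.1742 0.0838] rpy [-3.1383e+00  2.0000e-03  1.4925e+00] t 24.48 w 0.0112
cm tx 0.02 ty 0.07 tz 0.37 twist 0.1
```

```bash
python3 -m crank '[{"tx":0,"ty":0.05,"tz":0.5,"twist":0,"grip":0.05},{"tx":0,"ty":0.03,"tz":0.5,"twist":0,"grip":0.05},{"tx":0,"ty":0.06,"tz":0.5,"twist":0,"grip":0.05},{"tx":0,"ty":0.1,"tz":0.5,"twist":0,"grip":0.05},{"tx":0,"ty":0.07,"tz":0.3,"twist":0,"grip":0.05},{"tx":0,"ty":0,"tz":0,"twist":0,"grip":0.05}]'
python3 - <<'E'
from h import *
p=[.3923,.2795,.022,-.08]
for a in (.25,.12):
    X=b2w(p,gp(a))[0];delta(X[0],X[1],X[2]-.008,-.08+np.pi/2)
snap('side','pics/s2.png')
a=cv2.imread('pics/s2.png')[170:310,260:400];cv2.imwrite('pics/s2.png',cv2.resize(a,None,fx=4.2,fy=4.2,interpolation=cv2.INTER_CUBIC))
snap('wrist','pics/s1.png')
E
```

```text
time: 25.22
tool_pos: [0.4044, 0.174, 0.0609]
ee_rot: [-3.137, 0.002, 1.493]
wrist_force: [-5.2, -0.3, -0.8]
width: 0.0109
now [0.4044 0.174  0.0609] rpy [-3.1370e+00  2.1000e-03  1.4926e+00] t 25.23 w 0.0109
cm tx 0.02 ty 0.09 tz -0.07 twist 0.1
now [0.4044 0.174  0.0609] rpy [-3.1370e+00  2.1000e-03  1.4926e+00] t 25.23 w 0.0109
cm tx 0.02 ty 0.42 tz 0.85 twist 0.1
```

View pics/s2.png

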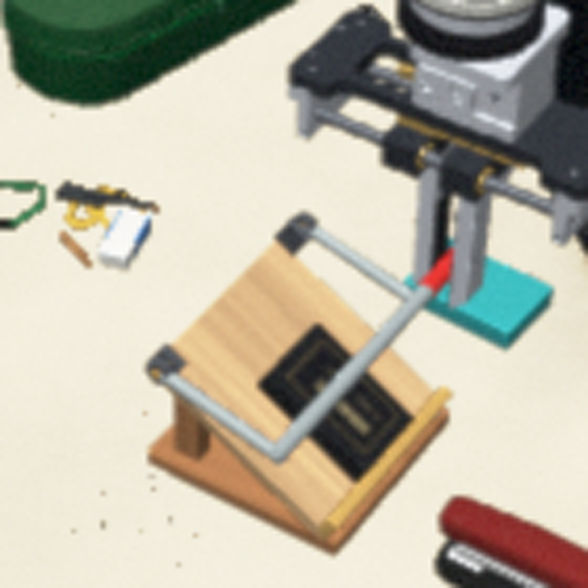

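View pics/s1.png

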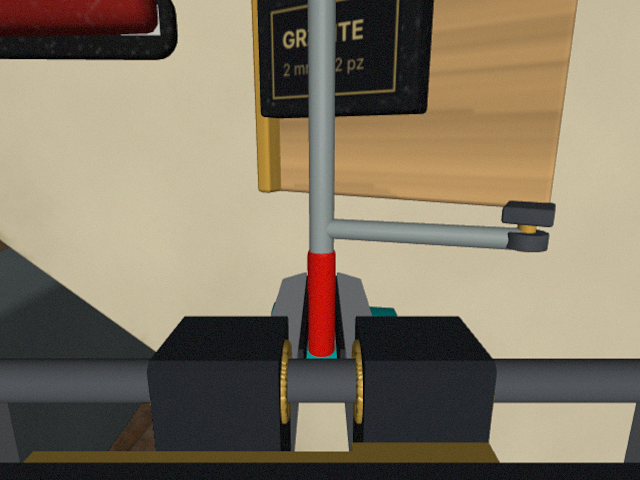

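```bash
python3 -m crank '[{"tx":0,"ty":-0.03,"tz":0.2,"twist":0,"grip":0.05},{"tx":0,"ty":0.05,"tz":0.2,"twist":0,"grip":0.05},{"tx":0,"ty":0.05,"tz":0.15,"twist":0,"grip":0.05},{"tx":0,"ty":0,"tz":0,"twist":0,"grip":0.05}]'
python3 -m crank '[{"tx":0,"ty":0.05,"tz":0.12,"twist":0,"grip":0.05},{"tx":0,"ty":0,"tz":0,"twist":0,"grip":0.05}]'
python3 -m crank '[{"tx":0,"ty":0.05,"tz":0.12,"twist":0,"grip":0.05},{"tx":0,"ty":0,"tz":0,"twist":0,"grip":0.05}]'
```

```text
time: 25.82
tool_pos: [0.4057, 0.1739, 0.0559]
ee_rot: [-3.139, 0.002, 1.493]
wrist_force: [-4.5, -1.7, -0.9]
width: 0.0112
time: 26.08
tool_pos: [0.4061, 0.1739, 0.0547]
ee_rot: [-3.139, 0.002, 1.493]
wrist_force: [-5.6, -2.4, -1.3]
width: 0.0109
time: 26.32
tool_pos: [0.4065, 0.1739, 0.0534]
ee_rot: [-3.138, 0.002, 1.493]
wrist_force: [-4.4, -2.3, -0.3]
width: 0.0112
```

```bash
python3 -m crank '[{"tx":0,"ty":0,"tz":0.1,"twist":0,"grip":0.05},{"tx":0,"ty":0,"tz":0,"twist":0,"grip":0.05}]'
python3 -m crank '[{"tx":0,"ty":0.03,"tz":0.1,"twist":0,"grip":0.05},{"tx":0,"ty":0,"tz":0,"twist":0,"grip":0.05}]'
python3 -m crank '[{"tx":0,"ty":0.03,"tz":0.1,"twist":0,"grip":0.05},{"tx":0,"ty":0,"tz":0,"twist":0,"grip":0.05}]'
python3 - <<'E'
from h import *
snap('side','pics/u2.png')
a=cv2.imread('pics/u2.png')[170:310,260:400];cv2.imwrite('pics/u2.png',cv2.resize(a,None,fx=4.2,fy=4.2,interpolation=cv2.INTER_CUBIC))
snap('wrist','pics/u1.png')
E
```

```text
time: 26.58
tool_pos: [0.4068, 0.1738, 0.0526]
ee_rot: [-3.139, 0.002, 1.493]
wrist_force: [-5.2, -2.0, -1.1]
width: 0.011
time: 26.82
tool_pos: [0.4072, 0.1738, 0.0516]
ee_rot: [-3.139, 0.002, 1.493]
wrist_force: [-4.8, -1.9, -2.0]
width: 0.011
time: 27.08
tool_pos: [0.4076, 0.1738, 0.0507]
ee_rot: [-3.139, 0.002, 1.493]
wrist_force: [-5.9, -1.6, -0.5]
width: 0.011
```

View pics/u2.png

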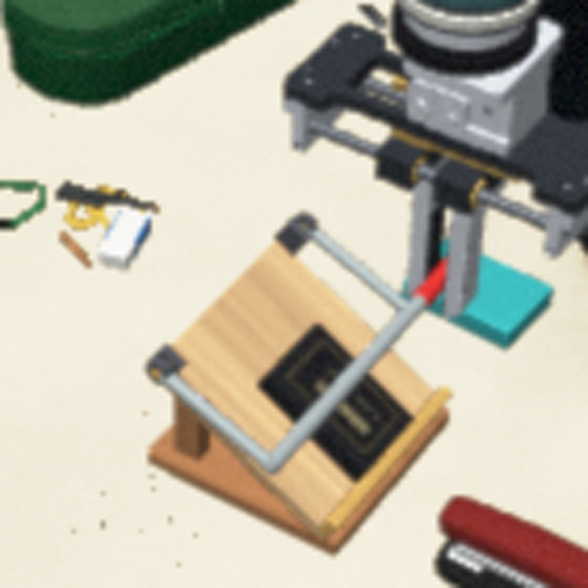

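View pics/u1.png

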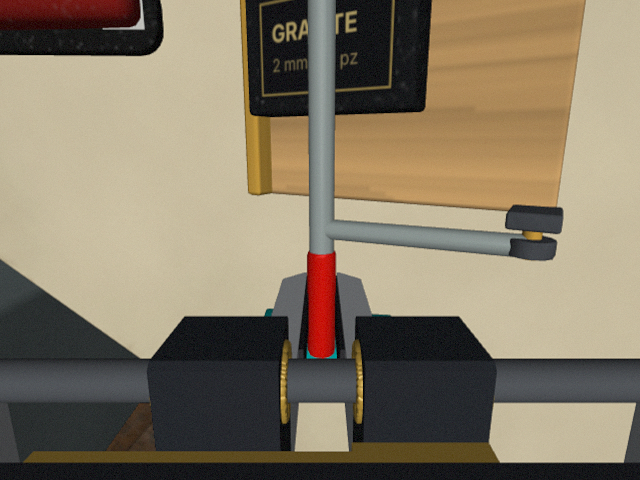

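```bash
python3 -m crank '[{"tx":0,"ty":-0.05,"tz":0.1,"twist":0,"grip":0.05},{"tx":0,"ty":0,"tz":0,"twist":0,"grip":0.05}]'
python3 -m crank '[{"tx":0,"ty":0,"tz":0.1,"twist":0,"grip":0.05},{"tx":0,"ty":0,"tz":0,"twist":0,"grip":0.05}]'
python3 -m crank '[{"tx":0,"ty":0.03,"tz":0.1,"twist":0,"grip":0.05},{"tx":0,"ty":0,"tz":0,"twist":0,"grip":0.05}]'
```

```text
time: 27.42
tool_pos: [0.4078, 0.1738, 0.0502]
ee_rot: [-3.141, 0.002, 1.493]
wrist_force: [-3.9, -3.6, -0.8]
width: 0.0109
time: 27.68
tool_pos: [0.4079, 0.1738, 0.0498]
ee_rot: [-3.141, 0.002, 1.493]
wrist_force: [-5.3, -3.8, 3.0]
width: 0.0107
time: 27.92
tool_pos: [0.4079, 0.1738, 0.0497]
ee_rot: [-3.141, 0.002, 1.493]
wrist_force: [-8.2, -4.1, 7.6]
width: 0.0113
```

Contact: z stopped at 0.0497 and Fz rose. I'll ease back the last bit and look before opening.

```bash
python3 -m crank '[{"tx":0,"ty":-0.1,"tz":-0.12,"twist":0,"grip":0.05},{"tx":0.05,"ty":0,"tz":0,"twist":0,"grip":0.05},{"tx":0,"ty":0,"tz":0,"twist":0,"grip":0.05}]'
python3 - <<'E'
from h import *
snap('side','pics/v2.png');snap('top','pics/v3.png')
a=cv2.imread('pics/v2.png')[170:310,260:400];b=cv2.imread('pics/v3.png')[190:330,250:390]
cv2.imwrite('pics/v2.png',np.hstack([cv2.resize(x,None,fx=2.85,fy=2.85,interpolation=cv2.INTER_CUBIC) for x in (a,b)]))
E
```

```text
time: 28.3
tool_pos: [0.4079, 0.1739, 0.0498]
ee_rot: [3.14, 0.003, 1.493]
wrist_force: [-3.4, -4.7, 1.7]
width: 0.0111
```

View pics/v2.png

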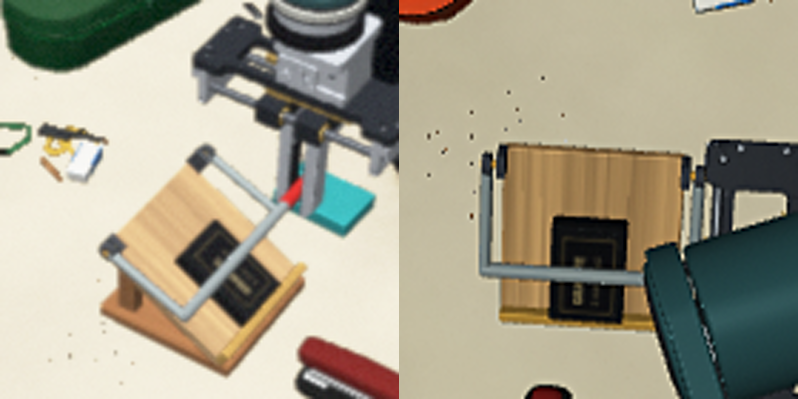

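The bar lies on the tin with only light force. I'll open slowly and withdraw upward.

```bash
python3 -m crank '[{"tx":0,"ty":0,"tz":0,"twist":0,"grip":0.14},{"tx":0,"ty":0,"tz":0,"twist":0,"grip":0.2},{"tx":0,"ty":0,"tz":0,"twist":0,"grip":0.4},{"tx":0,"ty":0,"tz":0,"twist":0,"grip":0.5},{"tx":0,"ty":0,"tz":0,"twist":0,"grip":0.5}]'
python3 - <<'E'
from h import *
snap('wrist','pics/w1.png')
E
```

```text
time: 29.02
tool_pos: [0.4075, 0.1752, 0.0496]
ee_rot: [3.141, -0.0, 1.493]
wrist_force: [0.7, -0.1, -0.0]
width: 0.0452
```

View pics/w1.png

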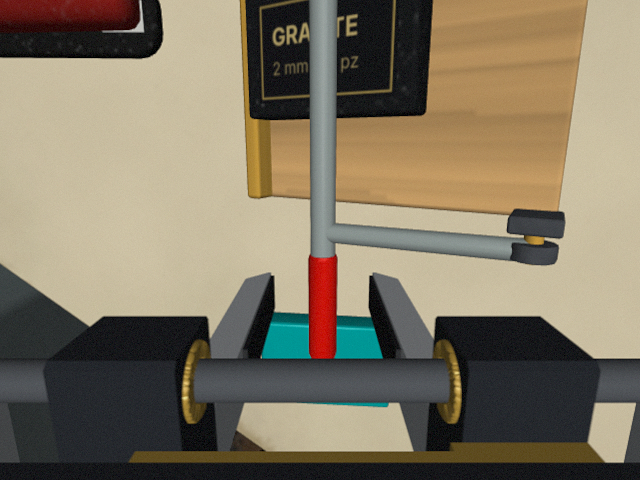

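The fingers (inner edges at columns 273 and 370) stand clear of the grip at 322, and force is zero. I'll raise straight up and look.

```bash
python3 -m crank '[{"tx":0,"ty":0,"tz":-1.5,"twist":0,"grip":0.5},{"tx":0,"ty":0,"tz":-4,"twist":0,"grip":0.5},{"tx":0,"ty":0,"tz":-5,"twist":0,"grip":0.5},{"tx":0,"ty":0,"tz":-5,"twist":0,"grip":0.5},{"tx":0,"ty":0,"tz":-5,"twist":0,"grip":0.5},{"tx":-4,"ty":0,"tz":-2,"twist":0,"grip":0.5},{"tx":-3,"ty":0,"tz":0,"twist":0,"grip":0.5},{"tx":0,"ty":0,"tz":0,"twist":0,"grip":0.5},{"tx":0,"ty":0,"tz":0,"twist":0,"grip":0.5}]'
python3 - <<'E'
from h import *
s=snap('wrist','pics/x1.png');
p=[.3923,.2795,.022,-.08]
print('tin corners',np.round(proj(s,b2w(p,[[0,25,16],[0,-25,16],[74,-25,16],[74,25,16]])),1).tolist(),'bar .12',np.round(proj(s,b2w(p,[gp(.12,69),gp(.12,-78),gp(.12,-124)])),1).tolist())
snap('side','pics/x2.png');snap('top','pics/x3.png')
E
```

```text
time: 30.2
tool_pos: [0.4018, 0.1057, 0.2749]
ee_rot: [3.141, -0.001, 1.493]
wrist_force: [0.1, -0.0, -0.0]
width: 0.0468
tin corners [[287.3, -2.8], [288.3, 56.6], [360.4, 47.6], [361.9, -18.6]] bar .12 [[323.6, -72.9], [323.0, 113.9], [322.8, 165.4]]
```

View pics/x1.png

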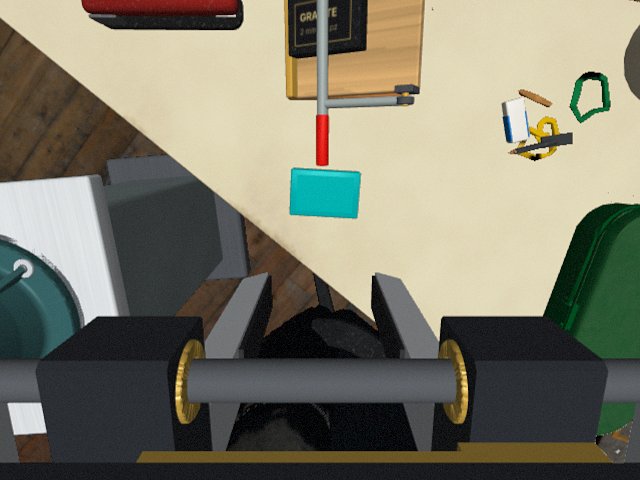

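View pics/x2.png

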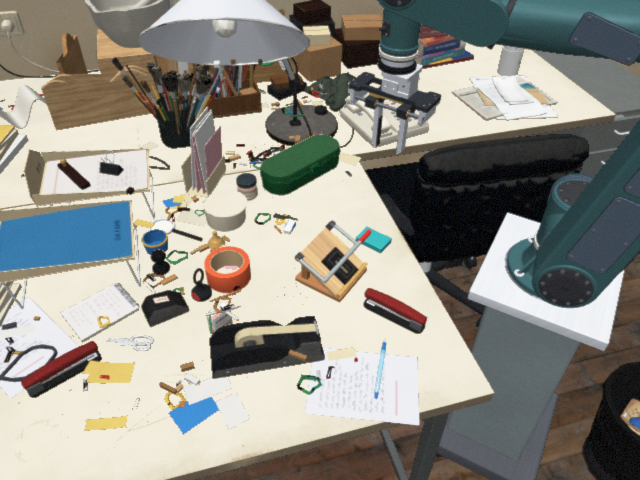

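View pics/x3.png

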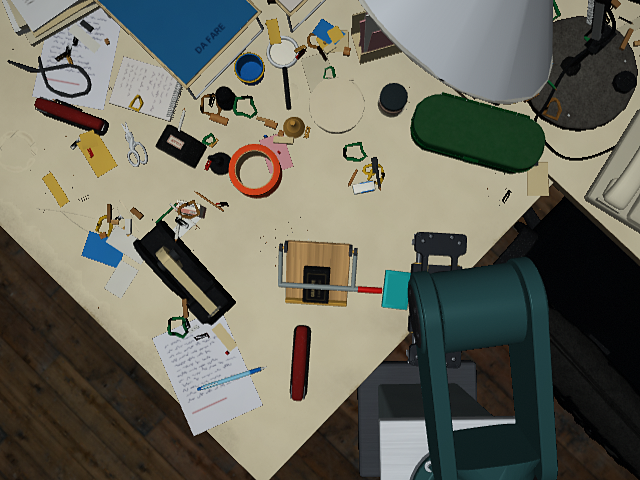

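```bash
python3 - <<'E'
from h import *
t=snap('top');s=snap('side')
p=[.3923,.2795,.022,-.08]
ims=[]
for q,(r0,c0) in ((t,(230,270)),(s,(225,290))):
    f=4.0; im=cv2.resize(q['frame'][r0:r0+95,c0:c0+98,::-1],None,fx=f,fy=f,interpolation=cv2.INTER_CUBIC)
    for P in ([[0,25,16],[0,-25,16],[74,-25,16],[74,25,16]],[[121,60,0],[121,-60,0],[-8,-60,10],[-8,60,10]]):
        px=((proj(q,b2w(p,P))-[c0,r0]+.5)*f).astype(int)
        for k in px: cv2.circle(im,tuple(int(v) for v in k),2,(0,0,255),-1)
    ims.append(im)
cv2.imwrite('pics/y.png',np.hstack(ims))
E
```

```text
(no output)
```

View pics/y.png

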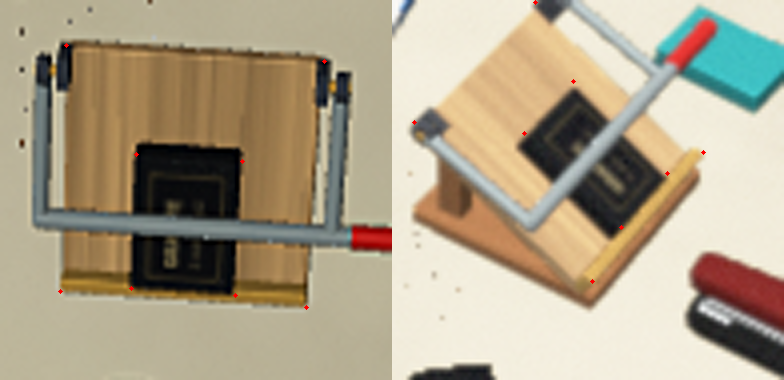

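Tin and bar check out: in the top view the tin's lower edge (crop columns 131–235, middle 183) sits on the ledge's middle (60–307, middle 183.5). The robot is clear of everything, so I'll hand the job in.

```bash
python3 -c "
from bench import ticket,get_obs
print(get_obs()['time'],get_obs()['wrist_force']);print(ticket.close_job())"
```

```text
30.45 [-0.62755     0.18788249 -1.13675463]
the job is handed in; nothing more can be done
None
```

I laid the black tin lid up on the board, slid it down to the brass ledge and let go of it. I then swung the hold-down bar over by its red grip and eased it onto the tin with a controlled stop. The job was handed in at 30.5 s of the 53 s.

**Final checks:**
- **Tin position:** it lies lengthwise up the slope and looks square. It was within about 1 mm of the middle and against the ledge, where it stopped moving while the push force rose.
- **Bar:** it was held until it rested on the tin. The force peaked at about 8 N, and I eased it to about 2 N before opening. It stayed down after I let go.
- **Robot and other things:** the hand ended well clear of everything. In the last pictures the tape, eraser, stapler, carton and bell look unmoved; I did not measure them.

**Checks that disagreed:**
- **Tin height:** the first two-view measurement, from the top and wrist cameras, gave 68 mm because the two views are nearly parallel. The side and wrist cameras gave 11 mm, close to the 16 mm in the text.
- **Bar path:** the real swing of the bar ran 2 to 3 mm off my computed arc. I corrected the moves from the force readings, and the force during the swing stayed under about 8 N.

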